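# Uncouple the cart tongue: rack the safety pin, pull the latch, hold the tongue up

## Robot

A 7-joint arm with a two-finger parallel gripper is mounted at the origin on the work surface. World frame = base frame: x ahead of the robot, y to its left, z up, the work surface at z = 0. Lengths are in m, angles in rad, forces in N, time in s.
With the tool pointing down it reaches from about 0.4 to 0.875 m from the base axis. Payload 19.3 kg.
Tool frame: the origin (TCP) lies at the centre of the arm's flange, where the gripper is bolted on; the fingertips stand 173 mm ahead of it and the grasp point (between the pads) lies 155 mm ahead of it; z points along the fingers, y is the direction in which the jaws open and shut (so a half turn about z gives the same grasp; the last joint's range is limited). The gripper opens to 85 mm and grips with 20 to 120 N. Pads are 22 mm wide; open, the fingers measure 114 mm over their backs; the gripper's body (76 mm by 85 mm) begins 54 mm behind the grasp point. The pads swing forward as they close: fully open they stand 13 mm farther back than shut.
Start: joints at [1.247, 0.521, -0.036, 1.599, 0.021, 1.021, -0.113], TCP at [0.157, -0.605, 0.405] pointing down, gripper open.
Joint ranges: [-2.91, 2.91], [-0.3, 2.13], [-1.5, 1.42], [0.17, 2.43], [-1.26, 4.41], [0.16, 1.93], [-2.52, 2.52]. Speed limits (rad/s): [1.89, 1.89, 2.39, 2.39, 3.01, 3.01, 3.01].

## Interface

Orientations are given as a unit quaternion [x, y, z, w].
In Python, from rig import ctrl, optics, job gives the robot as it stands. The module is installed in compiled form; this text tells all that it offers.
- The arm moves only by the shell command python3 -m handwheel 'ROWS' [FORCE]. ROWS is JSON, a list of rows, each an object of numbers: "dx", "dy", "dz": the shift along the tool's x, y, z in cm; "rx", "ry", "rz": the turn, a rotation vector about the tool's x, y, z in degrees; "hand": the closure, from 0 (fully open) to 1 (shut). In form: [{"dx": .., "dy": .., "dz": .., "rx": .., "ry": .., "rz": .., "hand": ..}, ...]. A call has 1 to 20 rows; each row shifts and turns the pose as measured when the row begins, along the tool's axes as they then stand; what a row does not reach is not made up. A row lasts 1/12 s, in which the tool goes at most 41.7 mm and 7.16 degrees, less where a joint would pass 70% of its speed; a pose out of reach is approached as far as the arm can. A call is refused whole if a number of a shift passes 4.17 or a number of a turn 7.16, either way. A call with a gripper value outside its range is refused whole. The fingers move at their own pace and stop on an object; FORCE is the grip in N (left out, the last holds). Time passes only in rows, so rows that do not move let the fingers close. It gives the time, the measured TCP pose, the force and the opening at its end, in the units of the state.
- ctrl.get_obs(): the state, without advancing time (a new reading comes with each control period).
- optics.grab_frame(name): name is "scene" or "side" or "wrist"; returns the picture (400x640x3 uint8, red, green, blue); there is no depth.
- optics.get_calibration(name): a dict with "mtx" (3x3 intrinsics, pixels), "T" (4x4, takes a point from camera to world coordinates). Camera axes: x right, y up, looking along -z (the intrinsics and any distortion apply to the point x, -y, -z); pixel columns grow to the right and rows downward; lengths in m; the calibration is good to about 2 mm. A picture is of the moment at which its call begins: read the wrist's pose just before it. get_calibration takes no time and is no camera call; for the wrist camera it gives the pose at the moment of the call.
- job.close_job(): hands the job in, once; it reports no verdict.
The state is a dict: "time": time; "joint_pos": joint angles; "qvel": joint speeds; "tau": joint torques, N m; "eef_pos": TCP position; "eef_rot": TCP orientation; "force": force on the tool from outside, world axes, zero at the start; "torque": the same for the moment, N m; "finger_gap": finger opening in m.
Only numpy, scipy, OpenCV 4.12 (cv2) and the standard library are available. Lean on these libraries where they do the work, as an engineer would, in place of code of your own. Each camera call takes 0.05 s, during which the arm holds its last target.

## Task

Uncouple the green cart tongue from its hitch ball: first draw the red-headed safety pin out of the coupler's latch and push it all the way down into the empty hole of the blue pin rack. Then pull the latch's yellow grip sideways against its spring and lift the tongue by it until the coupler's rim is clear above the top of the ball. Finish still gripping it, holding the tongue up steady; leave the other things on the bench where they are.

Things in the scene. Friction and masses are not known exactly. Their poses are not given: they have to be found in the camera images.
- coupler: Aluminium coupler dome, 72 mm wide, on the end of the green 40 mm square tongue, over a 50 mm hitch ball. Origin: ball's centre, 116 mm above the bench while coupled. +y: level along the tongue to the pivot; -x: sideways to the latch. Dome top 36 mm above the origin, rim 19 mm below. Latch guide at x -46 to -86 mm, 42 mm wide, top 10 mm below the origin, with the pin hole at x = -66 mm
- latch_grip (a point): Middle of the yellow upright grip on the outer end of the latch bar: a round post 18 mm across, free for 45 mm of height (this point 12 mm above the coupler's origin), with a 26 mm wide mushroom head whose top is 32 mm above this point. At rest 135 mm from the ball's axis along the coupler's -x, with 40 mm of free space to the latch guide
- latch (a joint): Travel of the latch bar, m: 0 = home, its keeper under the ball so the tongue cannot lift; grows as the yellow grip is pulled along the coupler's -x, stop at 0.020. The spring resists with 8 N at home, 13 N at the stop, and closes the latch when it is let go. From 0.010 on the keeper is clear of the ball. With the red pin in, the bar moves only about 3 mm
- tongue (a joint): Lift angle of the tongue about its level pivot, rad: 0 = coupled, resting; up to 0.5. Almost no friction: the tongue falls back if it is let go. Lifting takes about 7 N at the grip. At 0.147 the coupler's rim (44 mm below the ball's top while coupled) is level with the ball's top. The grip turns with it
- tongue_pivot (a point): The pivot bolt's axis, 300 mm from the ball's axis along the coupler's +y and at the height of the ball's centre; the axis is level and parallel to the coupler's x. Two steel plates, up to 140 mm above the bench, hold it
- ball_top (a point): Top of the steel hitch ball (50 mm across), 140 mm above the bench, fixed
- pin: Loose safety pin, upright: steel shank 10 mm thick, 50 mm long, tapered tip; a 28 mm collar 4 mm high; a round red head 24 mm across, from 54 to 84 mm above the tip; 0.09 kg. Origin at the tip, z up the pin. At the start it stands in the latch hole, collar on the guide, tip 56 mm above the bench; the dome is 18 mm from the head along the coupler's x, free along its y
- pin_rack: Blue steel pin rack fixed to the bench: top plate 64 mm (its x) by 170 mm (its y), 6 mm thick, upper face 72 mm above the bench, open below. Three 13 mm upright through holes along its y at -55, 0 and +55 mm; the first two hold spare pins, the one at +55 mm is empty. Origin on the bench under the middle hole
- rack_hole (a point): Mouth of the empty rack hole: centre of the 13 mm hole at the plate's upper face; axes as the rack's. Seated in it, the pin's collar rests on the plate and its tip is 50 mm below this point
- spare_pin_a: Spare pin with a black head in the rack's middle hole, to stay there; same size as the red one. Origin at the tip
- spare_pin_b: Spare pin with a blue head in the rack's end hole, to stay there; same size. Origin at the tip
- cylinder_head: Finned aluminium engine cylinder head, 110 x 90 x 90 mm, bystander. Origin under its middle
- tumbler: Dark grey drinking tumbler, 87 mm across, 187 mm tall, bystander. Origin under its middle
- screwdriver: Yellow-handled screwdriver lying on the bench, bystander
- wrench: Steel wrench lying on the bench, bystander
- socket_tray: Black tray with five steel sockets, 100 x 170 x 48 mm, bystander. Origin under its middle
- ball_nut: Steel ring nut, 38 mm across, 18 mm high, bystander. Origin under its middle
Not all that is in view belongs to the job. Leave any orange look-alike of the pin_rack alone.

How it is judged:
By the outcome, as a careful person would: the job done as asked, in the order asked, and still so for the second after the job is handed in, while the arm keeps its last pose, push and grip.
It also fails if it takes over 50 s, if anything falls off the work surface, if the arm or the gripper's body presses on something with over 40 N, if the wrist force passes 120 N, or if a joint passes its speed limit or range.

## Working session

There is one attempt and no reset: what is moved stays moved. The work goes in short steps, Python scripts to look and compute and a shell command to move; the robot and the scene stay as the last step left them, time stands still between calls to the robot, and variables do not carry over. Pictures are saved under pics/ and viewed, and the job is handed in when it is done.

```bash
mkdir -p pics; python3 - <<'E'
from rig import ctrl, optics
import cv2
o=ctrl.get_obs(); print(o)
for n in ("scene","side","wrist"):
    f=optics.grab_frame(n); cv2.imwrite(f"pics/{n}0.png",f[:,:,::-1])
    c=optics.get_calibration(n); print(n,c)
E
```

```text
{'time': 0.0, 'joint_pos': array([ 1.24678267,  0.52204321, -0.03633266,  1.60000135,  0.02116037,
        1.02109967, -0.1127884 ]), 'qvel': array([-0.00033889, -0.00012928, -0.00188785,  0.00198923,  0.00130757,
       -0.00062055, -0.00108073]), 'tau': array([-1.75153004e-04, -9.27128720e+01,  1.98004268e+00, -3.69937384e+01,
        1.78249466e-02,  8.26110248e-03, -6.61084891e-05]), 'eef_pos': array([ 0.15688652, -0.6048458 ,  0.40410973]), 'eef_rot': array([ 9.91958889e-01,  1.26559161e-01, -9.72732372e-05, -5.76115907e-04]), 'force': array([-0.86769174,  0.28201638,  0.52983029]), 'torque': array([-0.03687293,  0.00539571,  0.02104797]), 'finger_gap': 0.08565189479963371}
scene {'mtx': array([[507.81814202,   0.        , 318.45959662],
       [  0.        , 507.81814202, 201.01823964],
       [  0.        ,   0.        ,   1.        ]]), 'T': array([[ 0.65759282, -0.50442926,  0.55957376,  1.61978486],
       [ 0.75320437,  0.42446025, -0.50251037, -1.09482378],
       [ 0.01596412,  0.75192062,  0.65906034,  1.38500853],
       [ 0.        ,  0.        ,  0.        ,  1.     
[... 242 characters left out ...]
       [-0.6693834 , -0.49090689,  0.55761662,  0.81578721],
       [-0.02197504,  0.76333218,  0.64563231,  1.18243807],
       [ 0.        ,  0.        ,  0.        ,  1.        ]])}
wrist {'mtx': array([[294.34914698,   0.        , 322.71180069],
       [  0.        , 294.34914698, 198.45157364],
       [  0.        ,   0.        ,   1.        ]]), 'T': array([[ 2.51446610e-01,  9.34746122e-01,  2.51046387e-01,
         2.19007827e-01],
       [-9.67870949e-01,  2.43016074e-01,  6.45678949e-02,
        -5.88603498e-01],
       [-6.53718022e-04, -2.59215884e-01,  9.65819185e-01,
         3.74071100e-01],
       [ 0.00000000e+00,  0.00000000e+00,  0.00000000e+00,
         1.00000000e+00]])}
```

View pics/scene0.png

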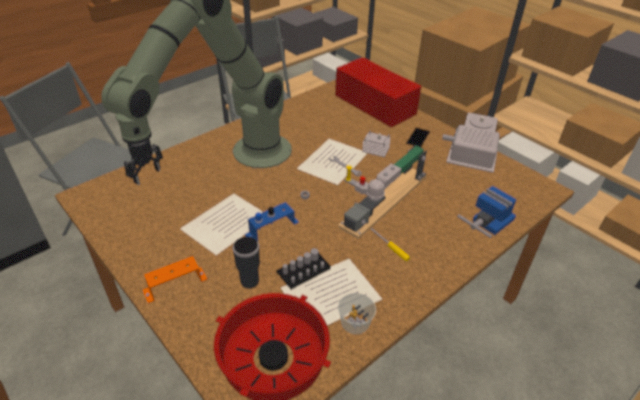

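View pics/side0.png

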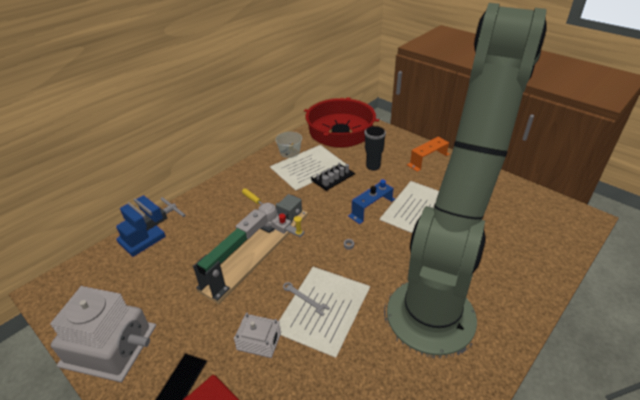

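View pics/wrist0.png

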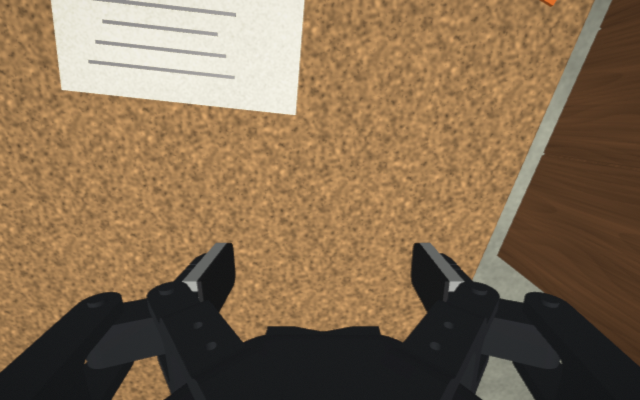

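The scene and side views both show the coupler (red pin around scene px (362,182), side (283,218)), the blue rack (scene (272,217), side (372,200)) and the orange decoy. I'll enlarge both.

```bash
python3 - <<'E'
import cv2, numpy as np
a=cv2.imread('pics/scene0.png');b=cv2.imread('pics/side0.png')
A=cv2.resize(a[120:240,230:430],(800,480),interpolation=cv2.INTER_CUBIC);cv2.imwrite('pics/sceneZ.png',A)
B=cv2.resize(b[160:310,190:410],(792,540),interpolation=cv2.INTER_CUBIC);cv2.imwrite('pics/sideZ.png',B)
E
cat > h.py <<'E'
import numpy as np, cv2
from rig import ctrl, optics
from scipy.spatial.transform import Rotation as R
def ray(c,u,v):
    K=c['mtx'];T=c['T']
    d=np.array([(u-K[0,2])/K[0,0],-(v-K[1,2])/K[1,1],-1.]); d=T[:3,:3]@d
    return T[:3,3],d/np.linalg.norm(d)
def plane(c,u,v,z):
    o,d=ray(c,u,v); return o+d*(z-o[2])/d[2]
def tri(l):
    A=0;b=0
    for c,u,v in l:
        o,d=ray(c,u,v);P=np.eye(3)-np.outer(d,d);A=A+P;b=b+P@o
    x=np.linalg.solve(A,b); 
    return x,[np.linalg.norm(np.cross(x-ray(c,u,v)[0],ray(c,u,v)[1])) for c,u,v in l]
def proj(c,p):
    T=c['T'];q=T[:3,:3].T@(np.array(p)-T[:3,3]);K=c['mtx']
    return K[0,0]*q[0]/-q[2]+K[0,2],K[1,1]*-q[1]/-q[2]+K[1,2]
def grab(n,f):
    im=optics.grab_frame(n)[:,:,::-1].copy(); cv2.imwrite('pics/'+f,im); return im
E
```

```text
(no output)
```

View pics/sceneZ.png

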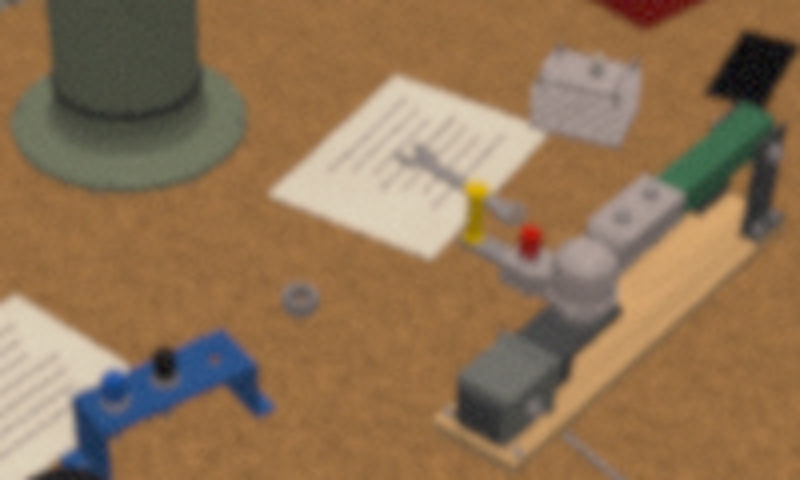

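View pics/sideZ.png

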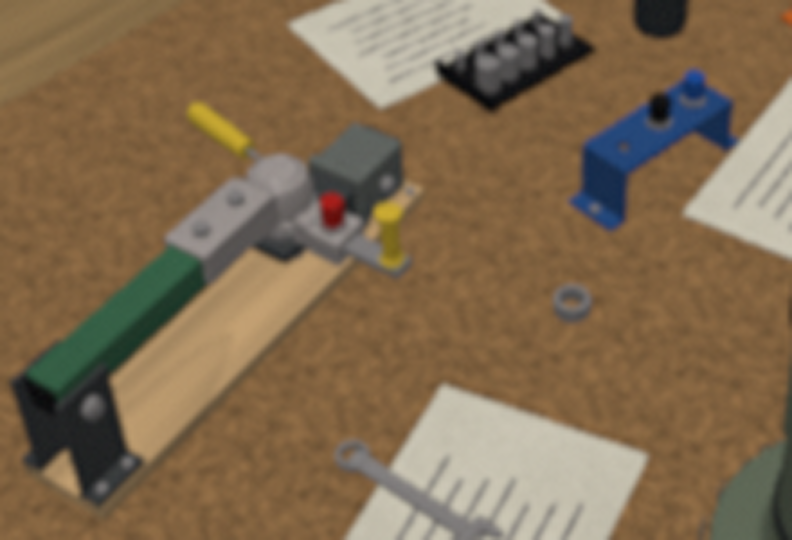

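The crops show the empty rack hole at scene zoom (213,360) and side zoom (624,147), the near end of the rack. The black and blue spare pins are clear of it. Next I'll triangulate using colour masks.

```bash
python3 - <<'E'
from h import *
S=optics.get_calibration('scene');D=optics.get_calibration('side')
ims={'s':cv2.imread('pics/scene0.png'),'d':cv2.imread('pics/side0.png')}
def mask(k,lo,hi,box):
    hsv=cv2.cvtColor(ims[k],cv2.COLOR_BGR2HSV)
    m=cv2.inRange(hsv,lo,hi); M=np.zeros_like(m);x0,y0,x1,y1=box;M[y0:y1,x0:x1]=m[y0:y1,x0:x1]
    ys,xs=np.nonzero(M);print(k,len(xs),xs.min(),xs.max(),ys.min(),ys.max());return xs.mean(),ys.mean()
r=[mask('s',(0,150,80),(8,255,255),(352,172,372,190)),mask('d',(0,150,80),(8,255,255),(274,208,292,226))]
print('red',r,tri([(S,*r[0]),(D,*r[1])]))
y=[mask('s',(22,150,110),(35,255,255),(340,162,356,184)),mask('d',(22,150,110),(35,255,255),(290,210,308,238))]
print('yel',y,tri([(S,*y[0]),(D,*y[1])]))
def sz(u,v): return (S,230+u/4-.4,120+v/4-.4)
def dz(u,v): return (D,190+u/3.6-.4,160+v/3.6-.4)
print('hole',tri([sz(213,360),dz(624,147)]),plane(*sz(213,360),.072),plane(*dz(624,147),.072))
print('black',tri([sz(164,362),dz(659,106)]),plane(*sz(164,362),.093),plane(*dz(659,106),.093))
print('blue',tri([sz(113,386),dz(693,83)]),plane(*sz(113,386),.093),plane(*dz(693,83),.093))
print('domecentre',tri([sz(586,265),dz(283,175)]))
print('boltnear?',plane(*dz(92,404),.116))
E
```

```text
s 35 360 365 176 183
d 46 279 285 214 222
red [(np.float64(362.1142857142857), np.float64(179.0)), (np.float64(281.95652173913044), np.float64(217.7391304347826))] (array([0.56408084, 0.0820897 , 0.12832111]), [np.float64(0.0006500876916502765), np.float64(0.0006500876916502467)])
s 53 346 351 166 180
d 97 294 301 216 233
yel [(np.float64(348.45283018867923), np.float64(172.9811320754717)), (np.float64(297.9072164948454), np.float64(223.84536082474227))] (array([0.50082231, 0.06758335, 0.12788332]), [np.float64(0.0007759233032186484), np.float64(0.000775923303218432)])
hole (array([ 0.45036278, -0.22912636,  0.0679927 ]), [np.float64(0.0007340951427129338), np.float64(0.0007340951427130353)]) [ 0.45453948 -0.23133034  0.072     ] [ 0.44713504 -0.22599005  0.072     ]
black (array([ 0.44573019, -0.28260383,  0.0933922 ]), [np.float64(0.0002975854230538894), np.float64(0.0002975854230540272)]) [ 0.44563518 -0.28218957  0.093     ] [ 0.44584377 -0.28326452  0.093     ]
blue (array([ 0.44178687, -0.33850228,  0.09310379]), [np.float64(5.689381734782879e-05), np.float64(5.689381734787968e-05)]) [ 0.44164071 -0.33847258  0.093     ] [ 0.44189031 -0.33855941  0.093     ]
domecentre (array([0.63337003, 0.08551394, 0.13494536]), [np.float64(0.0030549093955536946), np.float64(0.0030549093955538065)])
boltnear? [0.5529335  0.38037481 0.116     ]
```

```bash
python3 -m handwheel '[{"dx":2.8,"dy":-2.8},{"dx":2.8,"dy":-2.8},{"dx":2.8,"dy":-2.8},{"dx":2.8,"dy":-2.8},{"dx":2.8,"dy":-2.8},{"dx":2.8,"dy":-2.8},{"dx":2.8,"dy":-2.8},{"dx":2.8,"dy":-2.8},{"dx":2.8,"dy":-2.8},{"dx":2.8,"dy":-2.8},{"dx":2.8,"dy":-2.8},{"dx":2.8,"dy":-2.8},{"dx":2.8,"dy":-2.8},{"dx":2.8,"dy":-2.8},{"dx":2.8,"dy":-2.8},{"dx":2.8,"dy":-2.8},{"dx":2.8,"dy":-2.8},{"dx":2.8,"dy":-2.8},{"dx":2.8,"dy":-2.8},{"dx":2.0,"dy":-2.0}]' 60
cat > tool.py <<'E'
from h import *
def delta(target_grasp, yaxis=None, L=.155):
    """print the shift (tool axes, cm) bringing the grasp point to target, and yaw/tilt turn rotvec to tool-down with jaw axis yaxis"""
    o=ctrl.get_obs();Rm=R.from_quat(o['eef_rot']);p=o['eef_pos']
    print('t',round(o['time'],2),'tcp',p.round(4),'grasp',(p+Rm.apply([0,0,L])).round(4),'F',o['force'].round(1),'gap',round(o['finger_gap'],4))
    if yaxis is not None:
        y=np.array([yaxis[0],yaxis[1],0.]);y/=np.linalg.norm(y)
        if y@Rm.apply([0,1,0])<0:y=-y
        z=np.array([0,0,-1.]);G=np.stack([np.cross(y,z),y,z],1)
        print('turn deg tool',np.degrees((Rm.inv()*R.from_matrix(G)).as_rotvec()).round(2))
        tcp=np.array(target_grasp)-G@[0,0,L]
    else: tcp=np.array(target_grasp)-Rm.apply([0,0,L])
    print('shift cm tool',(Rm.inv().apply(tcp-p)*100).round(2), 'joints',o['joint_pos'].round(2))
E
python3 - <<'E'
from tool import *
c=optics.get_calibration('wrist');np.save('pics/w1T.npy',c['T'])
grab('wrist','w1.png')
delta([.564,.082,.131],[-.22,.975])
print(c['T'].round(3))
for p in ([.564,.082,.14],[.5008,.0676,.16],[.632,.098,.152]): print(proj(c,p))
E
```

```text
t 0.2 tcp [ 0.1569 -0.6049  0.4044] grasp [ 0.1569 -0.6048  0.2494] F [-0.   0.1  0.4] gap 0.0853
turn deg tool [-0.04  0.    1.83]
shift cm tool [ 56.65 -56.26  11.87] joints [ 1.25  0.52 -0.04  1.6   0.02  1.02 -0.11]
[[ 0.251  0.935  0.251  0.219]
 [-0.968  0.243  0.065 -0.589]
 [-0.001 -0.259  0.966  0.374]
 [ 0.     0.     0.     1.   ]]
(np.float64(-1398.038800752626), np.float64(-1473.2161497653885))
(np.float64(-1450.5384397774394), np.float64(-1305.217622646052))
(np.float64(-2159.6675312077236), np.float64(-2504.9513646115934))invalid input
```

View pics/w1.png

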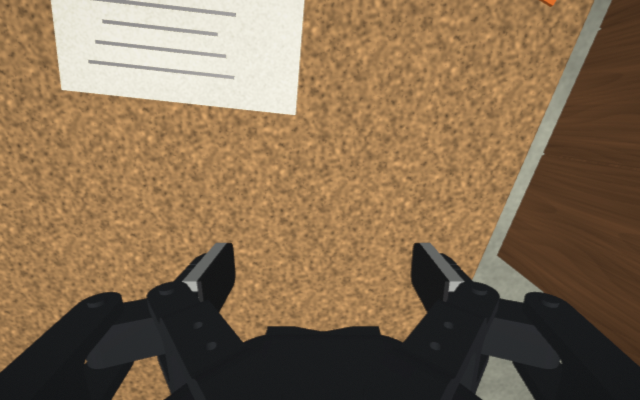

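"invalid input" means the arm didn't move. I think every row needs all seven keys, so I'll try one row with all of them.

```bash
python3 -m handwheel '[{"dx":2.8,"dy":-2.8,"dz":0,"rx":0,"ry":0,"rz":0,"hand":0}]' 60
```

```text
time: 0.28
eef_pos: [0.1733, -0.5741, 0.4037]
eef_rot: [0.992, 0.123, -0.001, 0.0]
force: [1.0, -1.2, -0.3]
finger_gap: 0.0855
```

```bash
python3 -m handwheel '[{"dx":2.9,"dy":-2.9,"dz":0,"rx":0,"ry":0,"rz":0,"hand":0},{"dx":2.9,"dy":-2.9,"dz":0,"rx":0,"ry":0,"rz":0,"hand":0},{"dx":2.9,"dy":-2.9,"dz":0,"rx":0,"ry":0,"rz":0,"hand":0},{"dx":2.9,"dy":-2.9,"dz":0,"rx":0,"ry":0,"rz":0,"hand":0},{"dx":2.9,"dy":-2.9,"dz":0,"rx":0,"ry":0,"rz":0,"hand":0},{"dx":2.9,"dy":-2.9,"dz":0,"rx":0,"ry":0,"rz":0,"hand":0},{"dx":2.9,"dy":-2.9,"dz":0,"rx":0,"ry":0,"rz":0,"hand":0},{"dx":2.9,"dy":-2.9,"dz":0,"rx":0,"ry":0,"rz":0,"hand":0},{"dx":2.9,"dy":-2.9,"dz":0,"rx":0,"ry":0,"rz":0,"hand":0},{"dx":2.9,"dy":-2.9,"dz":0,"rx":0,"ry":0,"rz":0,"hand":0}]'
python3 -c "
from tool import *
delta([.564,.082,.131],[-.22,.975])"
```

```text
time: 1.12
eef_pos: [0.3839, -0.2137, 0.402]
eef_rot: [0.993, 0.12, -0.001, 0.001]
force: [1.5, -0.9, -0.2]
finger_gap: 0.0854
t 1.12 tcp [ 0.3839 -0.2137  0.402 ] grasp [ 0.3836 -0.214   0.247 ] F [ 1.5 -0.9 -0.2] gap 0.0854
turn deg tool [0.09 0.16 1.06]
shift cm tool [ 24.56 -24.45  11.5 ] joints [ 0.56  0.24 -0.22  2.06  0.07  0.85 -1.03]
```

```bash
python3 - <<'E'
from tool import *
c=optics.get_calibration('wrist');np.save('pics/w2T.npy',c['T']);grab('wrist','w2.png')
for p in ([.45,-.228,.072],[.4457,-.2826,.106],[.4418,-.3385,.106]): print(proj(c,p))
E
python3 -m handwheel '[{"dx":2.9,"dy":-2.9,"dz":0,"rx":0,"ry":0,"rz":0,"hand":0},{"dx":2.9,"dy":-2.9,"dz":0,"rx":0,"ry":0,"rz":0,"hand":0},{"dx":2.9,"dy":-2.9,"dz":0,"rx":0,"ry":0,"rz":0,"hand":0},{"dx":2.9,"dy":-2.9,"dz":0,"rx":0,"ry":0,"rz":0,"hand":0},{"dx":2.9,"dy":-2.9,"dz":0,"rx":0,"ry":0,"rz":0,"hand":0},{"dx":2.9,"dy":-2.9,"dz":0,"rx":0,"ry":0,"rz":0,"hand":0},{"dx":2.7,"dy":-2.7,"dz":0,"rx":0,"ry":0,"rz":1,"hand":0},{"dx":1,"dy":-1,"dz":0,"rx":0,"ry":0,"rz":0,"hand":0}]'
python3 - <<'E'
from tool import *
c=optics.get_calibration('wrist');np.save('pics/w3T.npy',c['T']);grab('wrist','w3.png')
delta([.564,.082,.131],[-.22,.975])
for p in ([.564,.082,.14],[.5008,.0676,.16],[.632,.098,.152]): print(proj(c,p))
E
```

```text
(np.float64(352.4050166227183), np.float64(122.20475178700895))
(np.float64(414.1123658860411), np.float64(142.62906663127285))
(np.float64(471.4892215891276), np.float64(161.82077417202623))
time: 1.83
eef_pos: [0.5394, 0.0518, 0.4023]
eef_rot: [0.993, 0.114, 0.001, 0.0]
force: [-0.5, -0.0, -0.5]
finger_gap: 0.0852
t 1.88 tcp [0.5398 0.0526 0.4021] grasp [0.54   0.0527 0.2471] F [-3.   4.  -1.2] gap 0.0856
turn deg tool [-0.01 -0.07  0.5 ]
shift cm tool [ 3.01 -2.31 11.62] joints [ 0.05  0.41 -0.33  1.81  0.16  0.95 -1.7 ]
(np.float64(292.4818537935761), np.float64(163.63839970585616))
(np.float64(291.7592237397582), np.float64(249.8647330522661))
(np.float64(287.8565990800851), np.float64(65.34360093881662))
```

View pics/w2.png

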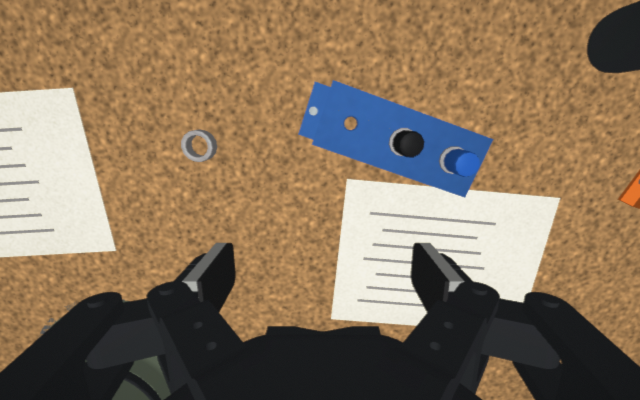

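View pics/w3.png

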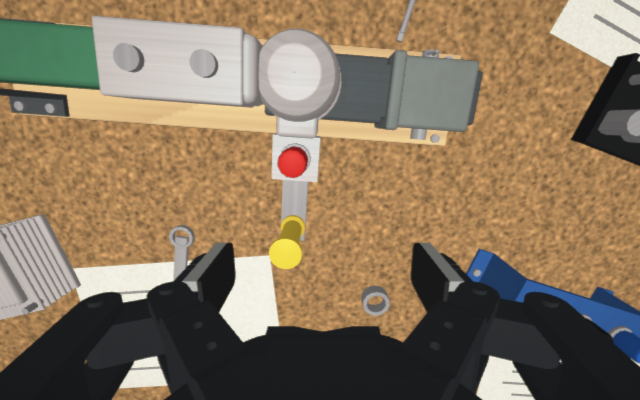

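w2 shows the empty hole at (350,123), 2 px from the prediction. w3 shows the red head at (292,162), the yellow mushroom head at (285,254) and the dome at (298,73). I'll refine with the masks.

```bash
python3 - <<'E'
from h import *
K=optics.get_calibration('wrist')['mtx']
def cal(n): return {'mtx':K,'T':np.load(f'pics/{n}T.npy')}
def cen(n,lo,hi,box):
    hsv=cv2.cvtColor(cv2.imread(f'pics/{n}.png'),cv2.COLOR_BGR2HSV);x0,y0,x1,y1=box
    m=cv2.inRange(hsv[y0:y1,x0:x1],lo,hi);cs,_=cv2.findContours(m,0,2);k=max(cs,key=cv2.contourArea)
    (u,v),r=cv2.minEnclosingCircle(k);return u+x0,v+y0,r
c3=cal('w3');c2=cal('w2')
u,v,r=cen('w3',(0,120,180),(8,255,255),(270,140,320,185));print('redtop',u,v,r,plane(c3,u,v,.14))
u,v,r=cen('w3',(22,120,190),(35,255,255),(260,236,310,275));print('yeltop',u,v,r,plane(c3,u,v,.16))
hsv=cv2.cvtColor(cv2.imread('pics/w2.png'),cv2.COLOR_BGR2HSV)
m=cv2.inRange(hsv,(100,120,60),(125,255,255))
sub=255-m[113:134,340:362];cs,_=cv2.findContours(sub,0,2);k=max(cs,key=cv2.contourArea);M=cv2.moments(k);(u,v),r=cv2.minEnclosingCircle(k)
print('hole',u+340,v+113,r,M['m00'],plane(c2,M['m10']/M['m00']+340,M['m01']/M['m00']+113,.072),plane(c2,u+340,v+113,.070))
u,v,r=cen('w2',(0,0,0),(180,255,45),(385,120,430,165));print('black',u,v,r,plane(c2,u,v,.104))
u,v,r=cen('w2',(100,190,150),(125,255,255),(445,140,490,180));print('blue',u,v,r,plane(c2,u,v,.106))
E
python3 - <<'E'
import cv2
a=cv2.imread('pics/w3.png');cv2.imwrite('pics/w3z.png',cv2.resize(a[120:280,240:360],(600,800))[:600] if 0 else cv2.resize(a[130:280,240:360],(480,600),interpolation=cv2.INTER_CUBIC))
E
```

```text
redtop 291.0439567565918 163.57966995239258 13.918524742126465 [0.56378771 0.08311754 0.14      ]
yeltop 284.8863639831543 253.45454597473145 16.499176025390625 [0.49657781 0.07224288 0.16      ]
hole 350.5 123.0 7.159010887145996 139.0 [ 0.44886766 -0.22611266  0.072     ] [ 0.44883639 -0.22656327  0.07      ]
black 408.0 143.0 14.560319900512695 [ 0.4440764  -0.27801386  0.104     ]
blue 466.29999923706055 163.70000076293945 12.624680519104004 [ 0.43907293 -0.33455409  0.106     ]
```

View pics/w3z.png

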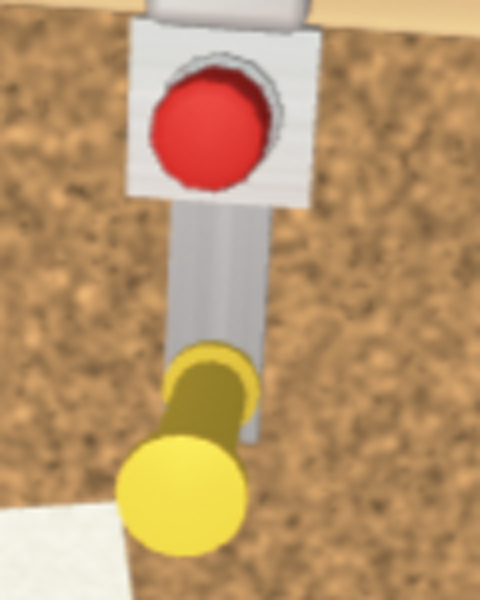

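```bash
python3 - <<'E'
from h import *
K=optics.get_calibration('wrist')['mtx'];c={'mtx':K,'T':np.load('pics/w3T.npy')}
im=cv2.imread('pics/w3.png');hsv=cv2.cvtColor(im,cv2.COLOR_BGR2HSV)
# lower edge of pale board: per-column lowest pale pixel
pts=[]
g=cv2.cvtColor(im,cv2.COLOR_BGR2GRAY)
for u in list(range(120,265,5))+list(range(330,405,5)):
    col=im[105:155,u].astype(float).sum(1);d=np.diff(cv2.blur(col.reshape(-1,1),(1,3)).ravel());v=105+np.argmin(d)
    pts.append((u,v))
pts=np.array(pts,np.float32);l=cv2.fitLine(pts,cv2.DIST_HUBER,0,.01,.01).ravel();print(l)
a=plane(c,l[2]-150*l[0],l[3]-150*l[1],.02);b=plane(c,l[2]+150*l[0],l[3]+150*l[1],.02);d=a-b;print('y axis angle',np.degrees(np.arctan2(d[1],d[0])))
def z(u,v,h):return plane(c,240+u/4-.4,130+v/4-.4,h)
for p,q in (((125,195),(308,208)),):
    d=z(*p,.106)-z(*q,.106);print('guide y',np.degrees(np.arctan2(d[1],d[0])))
d=z(262,430,.10)-z(272,210,.10);print('bar',np.degrees(np.arctan2(-d[1],-d[0])))
E
```

```text
[9.9714941e-01 7.5452544e-02 2.4949304e+02 1.2989751e+02]
y axis angle 98.87114793785182
guide y 98.95932096425246
bar 9.800915247725035
```

```bash
python3 -c "
from tool import *
delta([.564,.0828,.175],[-.156,.988])"
```

```text
t 1.88 tcp [0.5398 0.0526 0.4021] grasp [0.54   0.0527 0.2471] F [-3.   4.  -1.2] gap 0.0856
turn deg tool [-0.01 -0.07  4.24]
shift cm tool [ 3.04 -2.38  7.22] joints [ 0.05  0.41 -0.33  1.81  0.16  0.95 -1.7 ]
```

```bash
python3 -m handwheel '[{"dx":1.3,"dy":-1.1,"dz":1.0,"rx":0,"ry":0,"rz":4.2,"hand":0},{"dx":1.3,"dy":-1.0,"dz":2.5,"rx":0,"ry":0,"rz":0,"hand":0},{"dx":0.4,"dy":-0.2,"dz":2.5,"rx":0,"ry":0,"rz":0,"hand":0},{"dx":0,"dy":0,"dz":0,"rx":0,"ry":0,"rz":0,"hand":0},{"dx":0,"dy":0,"dz":0,"rx":0,"ry":0,"rz":0,"hand":0}]'
python3 - <<'E'
from tool import *
c=optics.get_calibration('wrist');np.save('pics/w4T.npy',c['T']);im=grab('wrist','w4.png')
delta([.564,.0828,.131],[-.156,.988])
hsv=cv2.cvtColor(im,cv2.COLOR_BGR2HSV);m=cv2.inRange(hsv,(0,120,150),(8,255,255));cs,_=cv2.findContours(m,0,2);k=max(cs,key=cv2.contourArea);(u,v),r=cv2.minEnclosingCircle(k);print(u,v,r,plane(c,u,v,.14))
E
```

```text
time: 2.3
eef_pos: [0.5665, 0.084, 0.3405]
eef_rot: [0.997, 0.079, 0.001, -0.0]
force: [0.9, -0.2, 0.1]
finger_gap: 0.0852
t 2.35 tcp [0.5663 0.0837 0.3405] grasp [0.5666 0.0838 0.1855] F [-0.1 -0.4 -1.5] gap 0.0853
turn deg tool [-0.02 -0.1   0.03]
shift cm tool [-0.25  0.06  5.45] joints [-0.03  0.53 -0.3   1.79  0.2   0.85 -1.84]
323.74432373046875 230.72442626953125 18.044212341308594 [0.56494513 0.08314444 0.14      ]
```

View pics/w4.png

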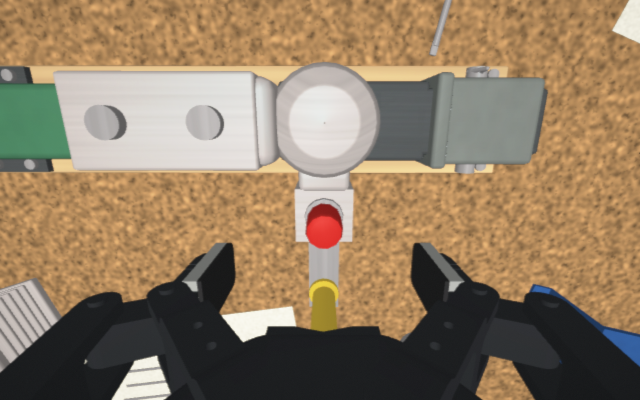

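The view is square to the tongue and the red head at (324,231) is centred between the jaws. I'll descend and close.

```bash
python3 -m handwheel '[{"dx":-0.2,"dy":0,"dz":2,"rx":0,"ry":0,"rz":0,"hand":0},{"dx":0,"dy":0,"dz":2,"rx":0,"ry":0,"rz":0,"hand":0},{"dx":0,"dy":0,"dz":1.3,"rx":0,"ry":0,"rz":0,"hand":0.2},{"dx":0,"dy":0,"dz":0.2,"rx":0,"ry":0,"rz":0,"hand":0.4},{"dx":0,"dy":0,"dz":0,"rx":0,"ry":0,"rz":0,"hand":0.5}]' 60
python3 -c "
from tool import *
delta([.5648,.0831,.131],[-.156,.988])"
```

```text
time: 2.77
eef_pos: [0.5652, 0.0803, 0.2914]
eef_rot: [0.997, 0.077, 0.005, 0.0]
force: [-0.1, 0.4, 0.6]
finger_gap: 0.0515
t 2.77 tcp [0.5652 0.0803 0.2914] grasp [0.5667 0.0804 0.1364] F [-0.1  0.4  0.6] gap 0.0515
turn deg tool [ 0.06 -0.54 -0.16]
shift cm tool [ 0.   -0.28  0.54] joints [-0.05  0.59 -0.28  1.84  0.23  0.74 -1.87]
```

```bash
python3 -m handwheel '[{"dx":0,"dy":-0.3,"dz":0.4,"rx":0,"ry":-0.5,"rz":0,"hand":0.5},{"dx":0,"dy":0,"dz":0.3,"rx":0,"ry":0,"rz":0,"hand":0.5},{"dx":0,"dy":0,"dz":0,"rx":0,"ry":0,"rz":0,"hand":0.5}]' 60
python3 -c "
from tool import *
delta([.5648,.0831,.131],[-.156,.988])"
```

```text
time: 3.02
eef_pos: [0.5654, 0.0827, 0.2875]
eef_rot: [0.997, 0.076, 0.002, 0.001]
force: [-0.9, 0.4, -0.2]
finger_gap: 0.0428
t 3.02 tcp [0.5654 0.0827 0.2875] grasp [0.566  0.0826 0.1325] F [-0.9  0.4 -0.2] gap 0.0428
turn deg tool [ 0.08 -0.22 -0.25]
shift cm tool [-0.05 -0.05  0.15] joints [-0.05  0.6  -0.28  1.83  0.23  0.74 -1.88]
```

Close, at 60 N.

```bash
python3 -m handwheel '[{"dx":0,"dy":0,"dz":0.1,"rx":0,"ry":0,"rz":0,"hand":0.7},{"dx":0,"dy":0,"dz":0.1,"rx":0,"ry":0,"rz":0,"hand":0.8},{"dx":0,"dy":0,"dz":0,"rx":0,"ry":0,"rz":0,"hand":1},{"dx":0,"dy":0,"dz":0,"rx":0,"ry":0,"rz":0,"hand":1},{"dx":0,"dy":0,"dz":0,"rx":0,"ry":0,"rz":0,"hand":1},{"dx":0,"dy":0,"dz":0,"rx":0,"ry":0,"rz":0,"hand":1}]' 60
python3 -c "
from tool import *
delta([.5648,.0831,.131],[-.156,.988])"
```

```text
time: 3.52
eef_pos: [0.5658, 0.0829, 0.2876]
eef_rot: [0.997, 0.076, 0.003, 0.001]
force: [-0.6, 0.7, -0.3]
finger_gap: 0.0223
t 3.52 tcp [0.5658 0.0829 0.2876] grasp [0.5668 0.0828 0.1326] F [-0.6  0.7 -0.3] gap 0.0223
turn deg tool [ 0.09 -0.37 -0.24]
shift cm tool [-0.09 -0.04  0.16] joints [-0.05  0.6  -0.28  1.83  0.24  0.74 -1.88]
```

```bash
python3 -m handwheel '[{"dx":0,"dy":0,"dz":-0.7,"rx":0,"ry":0,"rz":0,"hand":1},{"dx":0,"dy":0,"dz":-1.5,"rx":0,"ry":0,"rz":0,"hand":1},{"dx":0,"dy":0,"dz":-1.5,"rx":0,"ry":0,"rz":0,"hand":1},{"dx":0,"dy":0,"dz":-1.5,"rx":0,"ry":0,"rz":0,"hand":1}]' 60
python3 - <<'E'
from tool import *
grab('wrist','w5.png'); 
delta([.5648,.0831,.131],[-.156,.988])
E
```

```text
time: 3.85
eef_pos: [0.5647, 0.083, 0.3394]
eef_rot: [0.997, 0.076, 0.001, 0.0]
force: [0.1, 1.2, -0.6]
finger_gap: 0.0219
t 3.9 tcp [0.5654 0.0832 0.3424] grasp [0.5661 0.0831 0.1874] F [ 2.6 -0.2  3.5] gap 0.0222
turn deg tool [ 0.06 -0.28 -0.22]
shift cm tool [-0.09 -0.01  5.64] joints [-0.03  0.52 -0.3   1.79  0.2   0.85 -1.85]
```

View pics/w5.png

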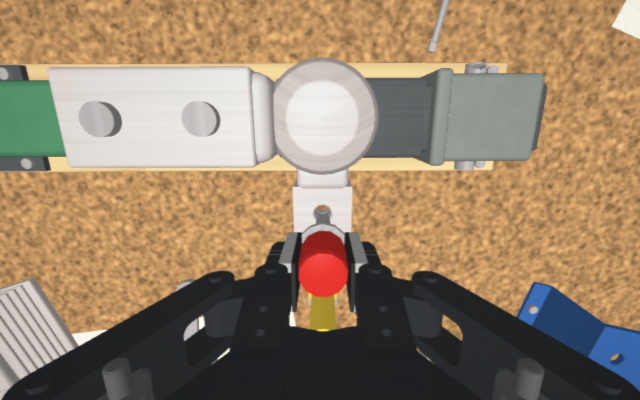

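The pin is out and upright in the jaws, with the empty guide hole visible at (322,211). I'll raise it, carry it over, then turn about 76°.

```bash
python3 -m handwheel '[{"dx":0,"dy":0,"dz":-2.5,"rx":0,"ry":0,"rz":0,"hand":1},{"dx":0,"dy":0.5,"dz":-3,"rx":0,"ry":0,"rz":0,"hand":1},{"dx":-1.5,"dy":2.6,"dz":0,"rx":0,"ry":0,"rz":0,"hand":1},{"dx":-1.9,"dy":3.4,"dz":0,"rx":0,"ry":0,"rz":0,"hand":1},{"dx":-1.9,"dy":3.4,"dz":0,"rx":0,"ry":0,"rz":0,"hand":1},{"dx":-1.9,"dy":3.4,"dz":0,"rx":0,"ry":0,"rz":0,"hand":1},{"dx":-1.9,"dy":3.4,"dz":0,"rx":0,"ry":0,"rz":0,"hand":1},{"dx":-1.9,"dy":3.4,"dz":0,"rx":0,"ry":0,"rz":0,"hand":1},{"dx":-1.9,"dy":3.4,"dz":0,"rx":0,"ry":0,"rz":0,"hand":1},{"dx":-1.0,"dy":1.8,"dz":0,"rx":0,"ry":0,"rz":0,"hand":1}]' 60
python3 -c "
from tool import *
delta([.449,-.227,.18],[.996,-.09])"
```

```text
time: 4.73
eef_pos: [0.4632, -0.1931, 0.4036]
eef_rot: [0.997, 0.082, 0.006, -0.001]
force: [-0.0, -0.8, -0.4]
finger_gap: 0.0221
t 4.73 tcp [ 0.4632 -0.1931  0.4036] grasp [ 0.4651 -0.1927  0.2487] F [-0.  -0.8 -0.4] gap 0.0221
turn deg tool [  0.46  -0.63 -75.43]
shift cm tool [-2.04  3.12  6.84] joints [ 0.48  0.33 -0.25  1.91  0.1   0.89 -1.23]
```

```bash
python3 -m handwheel '[{"dx":-1.5,"dy":2.4,"dz":0,"rx":0.5,"ry":-0.6,"rz":0,"hand":1},{"dx":-0.4,"dy":0.6,"dz":0,"rx":0,"ry":0,"rz":-3,"hand":1},{"dx":0,"dy":0,"dz":0,"rx":0,"ry":0,"rz":-7,"hand":1},{"dx":0,"dy":0,"dz":0,"rx":0,"ry":0,"rz":-7,"hand":1},{"dx":0,"dy":0,"dz":0,"rx":0,"ry":0,"rz":-7,"hand":1},{"dx":0,"dy":0,"dz":0,"rx":0,"ry":0,"rz":-7,"hand":1},{"dx":0,"dy":0,"dz":0,"rx":0,"ry":0,"rz":-7,"hand":1},{"dx":0,"dy":0,"dz":0,"rx":0,"ry":0,"rz":-7,"hand":1},{"dx":0,"dy":0,"dz":0,"rx":0,"ry":0,"rz":-7,"hand":1},{"dx":0,"dy":0,"dz":0,"rx":0,"ry":0,"rz":-7,"hand":1},{"dx":0,"dy":0,"dz":0,"rx":0,"ry":0,"rz":-7,"hand":1},{"dx":0,"dy":0,"dz":0,"rx":0,"ry":0,"rz":-4,"hand":1},{"dx":0,"dy":0,"dz":0,"rx":0,"ry":0,"rz":0,"hand":1}]' 60
python3 - <<'E'
from tool import *
c=optics.get_calibration('wrist');np.save('pics/w6T.npy',c['T']);im=grab('wrist','w6.png')
delta([.449,-.227,.18],[.996,-.09])
print(proj(c,[.449,-.227,.072]))
E
```

```text
time: 5.82
eef_pos: [0.4439, -0.2343, 0.4072]
eef_rot: [0.76, 0.65, 0.002, -0.002]
force: [-0.6, -0.5, -1.5]
finger_gap: 0.0223
t 5.87 tcp [ 0.4439 -0.2343  0.4072] grasp [ 0.4441 -0.2334  0.2522] F [ 0.1 -1.3 -1.5] gap 0.0218
turn deg tool [ 0.05 -0.34 -4.01]
shift cm tool [0.76 0.38 7.23] joints [ 0.76  0.36 -0.5   1.9   0.2   0.94  0.01]
(np.float64(327.25165281775173), np.float64(177.5263549226094))
```

View pics/w6.png

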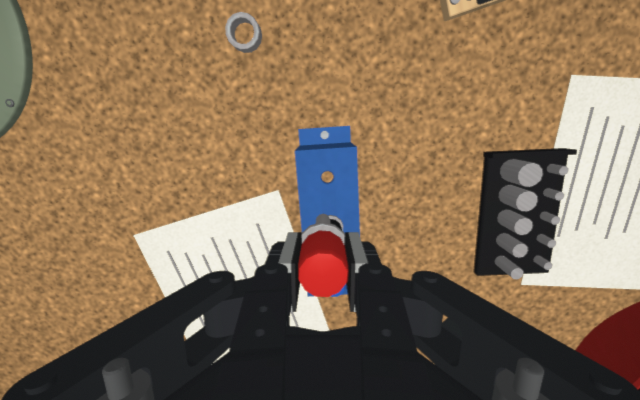

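The hole shows at (327,177), matching the prediction, and the pin is still upright in the jaws. Next I'll measure the hole and the pin tip.

```bash
python3 - <<'E'
from h import *
c={'mtx':optics.get_calibration('wrist')['mtx'],'T':np.load('pics/w6T.npy')}
im=cv2.imread('pics/w6.png');hsv=cv2.cvtColor(im,cv2.COLOR_BGR2HSV)
m=255-cv2.inRange(hsv,(100,100,40),(130,255,255))
x0,y0=316,166;sub=m[y0:190,x0:340];cs,_=cv2.findContours(sub,0,2);k=max(cs,key=cv2.contourArea);(u,v),r=cv2.minEnclosingCircle(k);M=cv2.moments(k)
u1,v1=M['m10']/M['m00']+x0,M['m01']/M['m00']+y0
print('hole',u+x0,v+y0,r,u1,v1,plane(c,u1,v1,.071))
# rack edges orientation
bl=[];
for vv in range(152,222,4):
    row=np.nonzero(cv2.inRange(hsv[vv:vv+1],(100,100,40),(130,255,255))[0])[0];row=row[(row>280)&(row<380)];bl.append((vv,row.min(),row.max()))
bl=np.array(bl)
for j in (1,2):
    k=np.polyfit(bl[:,0],bl[:,j],1);a=plane(c,np.polyval(k,155),155,.072);b=plane(c,np.polyval(k,215),215,.072);d=a-b;print('rack y ang',np.degrees(np.arctan2(d[1],d[0])))
g=np.array([.4441,-.2334,.2522]);print('tip proj',proj(c,g-[0,0,.0766]))
cv2.imwrite('pics/w6z.png',cv2.resize(im[150:310,270:380],(550,800),interpolation=cv2.INTER_CUBIC)[:600])
E
```

```text
hole 326.9285717010498 176.2142858505249 6.3286871910095215 326.9485981308411 176.47663551401868 [ 0.44884109 -0.22602705  0.071     ]
rack y ang 84.54808220482302
rack y ang 84.71278089246367
tip proj (np.float64(324.1830732310875), np.float64(213.92340796117216))
```

View pics/w6z.png

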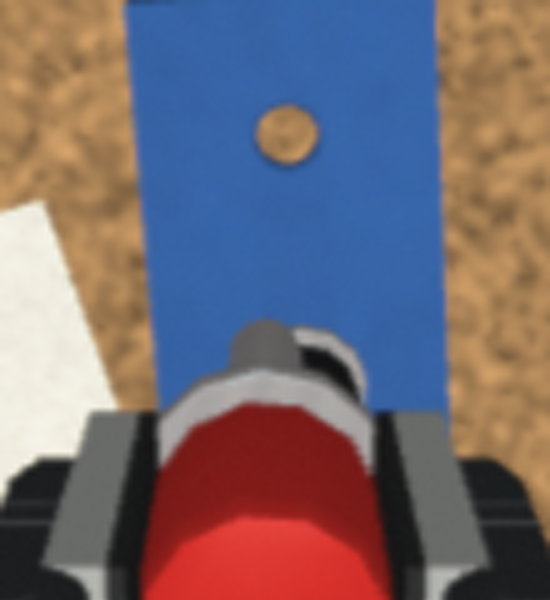

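```bash
python3 -c "
from tool import *
delta([.4489,-.2261,.167],[.996,-.0935])"
```

```text
t 5.87 tcp [ 0.4439 -0.2343  0.4072] grasp [ 0.4441 -0.2334  0.2522] F [ 0.1 -1.3 -1.5] gap 0.0218
turn deg tool [ 0.05 -0.34 -3.81]
shift cm tool [0.84 0.36 8.53] joints [ 0.76  0.36 -0.5   1.9   0.2   0.94  0.01]
```

```bash
python3 -m handwheel '[{"dx":0.9,"dy":0.35,"dz":0.5,"rx":0,"ry":-0.3,"rz":-3.8,"hand":1},{"dx":0,"dy":0,"dz":2.5,"rx":0,"ry":0,"rz":0,"hand":1},{"dx":0,"dy":0,"dz":2.5,"rx":0,"ry":0,"rz":0,"hand":1},{"dx":0,"dy":0,"dz":1.5,"rx":0,"ry":0,"rz":0,"hand":1},{"dx":0,"dy":0,"dz":0.5,"rx":0,"ry":0,"rz":0,"hand":1},{"dx":0,"dy":0,"dz":0,"rx":0,"ry":0,"rz":0,"hand":1}]' 60
python3 -c "
from tool import *
delta([.4489,-.2261,.157],[.996,-.0935])"
```

```text
time: 6.37
eef_pos: [0.4494, -0.2259, 0.3315]
eef_rot: [0.745, 0.667, 0.001, 0.002]
force: [-0.1, 0.1, -0.3]
finger_gap: 0.0221
t 6.37 tcp [ 0.4494 -0.2259  0.3315] grasp [ 0.4501 -0.2262  0.1765] F [-0.1  0.1 -0.3] gap 0.0221
turn deg tool [ 0.25  0.1  -0.98]
shift cm tool [-0.02 -0.06  1.95] joints [ 0.71  0.46 -0.47  1.97  0.3   0.77 -0.04]
```

```bash
python3 -m handwheel '[{"dx":0,"dy":-0.06,"dz":1.0,"rx":0.3,"ry":0.1,"rz":-1,"hand":1},{"dx":0,"dy":0,"dz":0.8,"rx":0,"ry":0,"rz":0,"hand":1},{"dx":0,"dy":0,"dz":0,"rx":0,"ry":0,"rz":0,"hand":1}]' 60
python3 - <<'E'
from tool import *
c=optics.get_calibration('wrist');np.save('pics/w7T.npy',c['T']);im=grab('wrist','w7.png')
delta([.4489,-.2261,.157],[.996,-.0935])
print('hole',proj(c,[.4489,-.2261,.072]),'tip',proj(c,ctrl.get_obs()['eef_pos']-[0,0,.155+.0766]))
cv2.imwrite('pics/w7z.png',cv2.resize(im[150:310,240:400],(600,600),interpolation=cv2.INTER_CUBIC))
grab('scene','s7.png');grab('side','d7.png')
a=cv2.imread('pics/s7.png');b=cv2.imread('pics/d7.png')
cv2.imwrite('pics/sd7.png',np.hstack([cv2.resize(a[180:250,235:305],(400,400),interpolation=cv2.INTER_CUBIC),cv2.resize(b[150:220,340:410],(400,400),interpolation=cv2.INTER_CUBIC)]))
E
```

```text
time: 6.62
eef_pos: [0.4493, -0.226, 0.3139]
eef_rot: [0.74, 0.673, -0.0, 0.001]
force: [-0.5, -0.1, -1.4]
finger_gap: 0.0225
t 6.67 tcp [ 0.4494 -0.2261  0.3144] grasp [ 0.4496 -0.2262  0.1594] F [ 0.   0.5 -1.5] gap 0.0221
turn deg tool [ 0.05  0.06 -0.06]
shift cm tool [-0.01 -0.05  0.24] joints [ 0.7   0.49 -0.46  1.98  0.32  0.74 -0.05]
hole (np.float64(323.54563865895267), np.float64(209.01352847121154)) tip (np.float64(324.33281983109094), np.float64(213.34903581405203))
```

View pics/w7z.png

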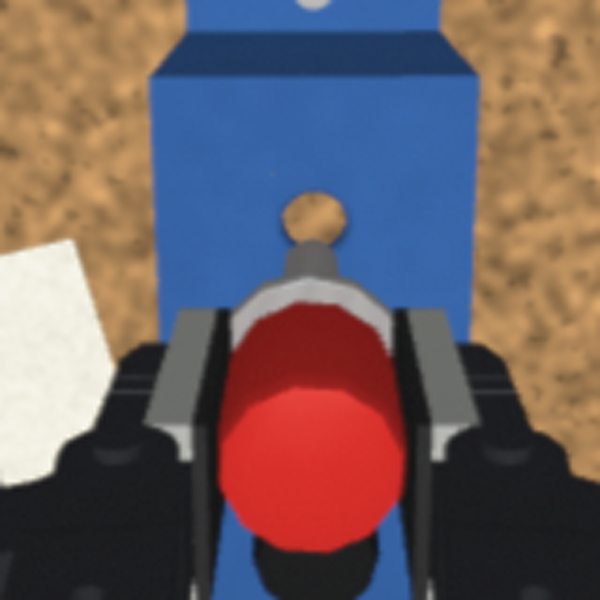

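View pics/sd7.png

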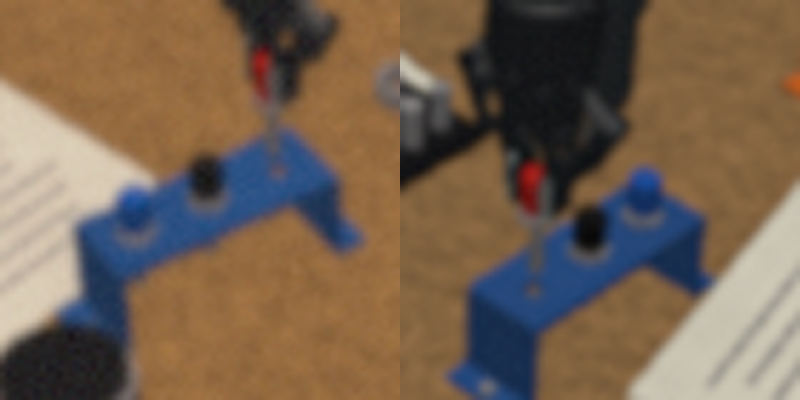

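The pin tip hangs just short of the hole. Hole centre is at (323.7,208.4) in the wrist view and the visible tip edge at about (323,214). I'll quantify the tool-x offset from the head top.

```bash
python3 - <<'E'
from h import *
K=optics.get_calibration('wrist')['mtx'];c={'mtx':K,'T':np.load('pics/w7T.npy')}
im=cv2.imread('pics/w7.png');hsv=cv2.cvtColor(im,cv2.COLOR_BGR2HSV)
m=cv2.inRange(hsv,(0,120,175),(8,255,255));cs,_=cv2.findContours(m,0,2);k=max(cs,key=cv2.contourArea)
(u,v),ax,an=cv2.fitEllipse(k);print('ell',u,v,ax,an)
o=ctrl.get_obs();Rm=R.from_quat(o['eef_rot']);g=o['eef_pos']+Rm.apply([0,0,.155]);print('g',g)
for zt in (.1668,.165):
    p=plane(c,u,v,zt);print('head top',p,'rel tool cm',Rm.inv().apply(p-g)*100)
# same for w4 (before grasp): check
S=optics.get_calibration('scene');D=optics.get_calibration('side')
h=np.array([.4489,-.2261,.072])
def zs(p):u,v=proj(S,p);return ((u-235+.4)*400/70,(v-180+.4)*400/70)
def zd(p):u,v=proj(D,p);return (400+(u-340+.4)*400/70,(v-150+.4)*400/70)
for q in (h,h+[0,0,.011],g-[0,0,.0766]): print(zs(q),zd(q))
E
```

```text
ell 322.54559326171875 274.38262939453125 (42.712074279785156, 47.02110290527344) 92.23664855957031
g [ 0.44983369 -0.22629273  0.16002804]
head top [ 0.44801077 -0.22694849  0.1668    ] rel tool cm [-0.08342683 -0.17411241 -0.67738415]
head top [ 0.44791536 -0.22796531  0.165     ] rel tool cm [-0.18531114 -0.17431254 -0.4972458 ]
(np.float64(276.6582190210184), np.float64(163.77397205340063)) (np.float64(531.3469923297321), np.float64(289.2716249442092))
(np.float64(276.16650284693816), np.float64(151.61847847524814)) (np.float64(531.8932435570492), np.float64(276.6577152577945))
(np.float64(276.78081458700564), np.float64(151.97583238150023)) (np.float64(530.9863284512674), np.float64(275.4295572143145))
```

```bash
python3 -m handwheel '[{"dx":0.14,"dy":0.04,"dz":0.2,"rx":0,"ry":0,"rz":0,"hand":1},{"dx":0,"dy":0,"dz":0.4,"rx":0,"ry":0,"rz":0,"hand":1},{"dx":0,"dy":0,"dz":0,"rx":0,"ry":0,"rz":0,"hand":1}]' 60
python3 - <<'E'
from tool import *
c=optics.get_calibration('wrist');np.save('pics/w8T.npy',c['T']);im=grab('wrist','w8.png')
delta([.4489,-.2261,.0986],[.996,-.0935])
print('hole',proj(c,[.4489,-.2261,.072]))
cv2.imwrite('pics/w8z.png',cv2.resize(im[190:270,280:360],(600,600),interpolation=cv2.INTER_CUBIC))
E
```

```text
time: 7.02
eef_pos: [0.4504, -0.2248, 0.3097]
eef_rot: [0.74, 0.673, 0.0, 0.002]
force: [0.1, 0.1, -1.7]
finger_gap: 0.022
t 7.07 tcp [ 0.4505 -0.2248  0.31  ] grasp [ 0.4511 -0.2252  0.155 ] F [-0.6  0.  -0.2] gap 0.0221
turn deg tool [ 0.22  0.13 -0.1 ]
shift cm tool [-0.13 -0.17  5.64] joints [ 0.69  0.5  -0.46  1.99  0.33  0.73 -0.06]
hole (np.float64(321.212368118383), np.float64(211.9785221085483))
```

View pics/w8z.png

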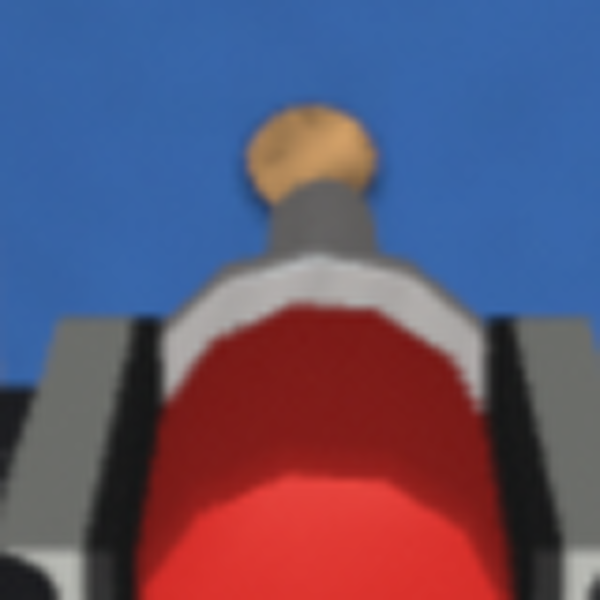

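```bash
python3 - <<'E'
from h import *
c={'mtx':optics.get_calibration('wrist')['mtx'],'T':np.load('pics/w8T.npy')}
im=cv2.imread('pics/w8.png');hsv=cv2.cvtColor(im,cv2.COLOR_BGR2HSV)
o=ctrl.get_obs();Rm=R.from_quat(o['eef_rot']);g=o['eef_pos']+Rm.apply([0,0,.155]);print(g)
h=plane(c,321.7,210.9,.072);rel=lambda p:(Rm.inv().apply(p-g)*1000).round(2)
print('hole rel mm',rel(h))
zt=g[2]-.0766
for z in (zt-.002,zt,zt+.002): print('tip front rim rel',rel(plane(c,323.2,214,z)))
m=cv2.inRange(hsv,(0,120,175),(8,255,255));cs,_=cv2.findContours(m,0,2);k=max(cs,key=cv2.contourArea);(u,v),ax,an=cv2.fitEllipse(k)
print('head',u,v,[rel(plane(c,u,v,zt+.084+d)) for d in(-.002,0,.002)])
# collar front rim: 14 mm fwd, z=tip+50..54
print('collar front lower rim',[rel(plane(c,322.7,190+250/7.5,zt+.05+d)) for d in (-.002,0,.002)])
E
```

```text
[ 0.45109903 -0.22519944  0.15497078]
hole rel mm [-8.000e-02 -2.060e+00  8.296e+01]
tip front rim rel [-1.06 -0.96 78.6 ]
tip front rim rel [-0.41 -0.97 76.6 ]
tip front rim rel [ 0.24 -0.97 74.6 ]
head 322.5457458496094 274.38189697265625 [array([-2.22, -1.42, -5.4 ]), array([-1.08, -1.42, -7.4 ]), array([ 0.05, -1.42, -9.41])]
collar front lower rim [array([ 9.86, -1.35, 28.57]), array([10.58, -1.35, 26.57]), array([11.31, -1.35, 24.57])]
```

```bash
python3 -m handwheel '[{"dx":0.23,"dy":-0.1,"dz":0,"rx":0.2,"ry":0.1,"rz":0,"hand":1},{"dx":0,"dy":0,"dz":0,"rx":0,"ry":0,"rz":0,"hand":1}]' 60
python3 - <<'E'
from tool import *
c=optics.get_calibration('wrist');np.save('pics/w9T.npy',c['T']);im=grab('wrist','w9.png')
delta([.4489,-.2261,.0986],[.996,-.0935])
print('hole',proj(c,[.4489,-.2261,.072]))
a=cv2.resize(im[190:270,280:360],(500,500),interpolation=cv2.INTER_CUBIC)
s=grab('scene','s9.png');d=grab('side','d9.png')
z=lambda q:cv2.resize(q,(250,250),interpolation=cv2.INTER_CUBIC)
cv2.imwrite('pics/w9z.png',np.hstack([a,np.vstack([z(s[190:230,260:300]),z(d[170:210,345:385])])]))
E
```

```text
time: 7.23
eef_pos: [0.4497, -0.2222, 0.3101]
eef_rot: [0.74, 0.673, -0.0, 0.0]
force: [0.9, -0.9, -0.8]
finger_gap: 0.0222
t 7.28 tcp [ 0.4498 -0.2224  0.3101] grasp [ 0.4498 -0.2225  0.1551] F [ 0.2  0.2 -1.2] gap 0.0224
turn deg tool [ 0.02  0.03 -0.11]
shift cm tool [-0.37 -0.05  5.65] joints [ 0.69  0.49 -0.46  1.99  0.32  0.73 -0.06]
hole (np.float64(323.6136109002958), np.float64(215.66513818051328))
```

View pics/w9z.png

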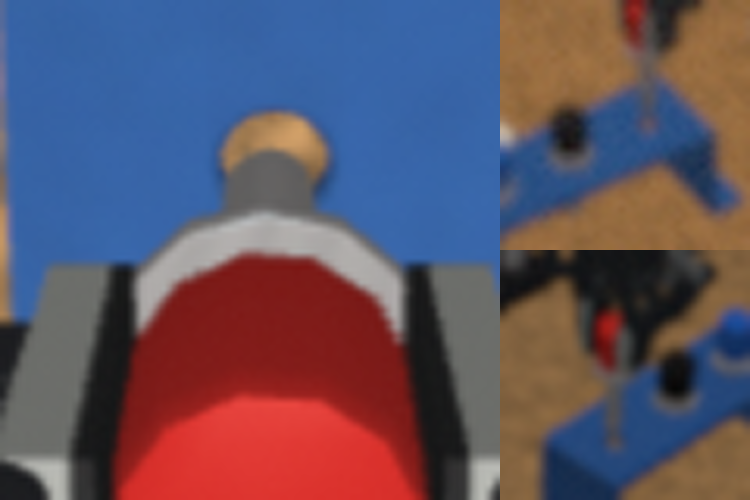

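The tip rim at (323,213.7) is now aligned fore and aft with the hole at (324,215) and about 0.8 mm left of it. I'll correct that and insert in small steps.

```bash
python3 -m handwheel '[{"dx":0,"dy":0.06,"dz":0.5,"rx":0,"ry":0,"rz":0,"hand":1},{"dx":0,"dy":0,"dz":0.5,"rx":0,"ry":0,"rz":0,"hand":1},{"dx":0,"dy":0,"dz":0.3,"rx":0,"ry":0,"rz":0,"hand":1}]' 60
python3 - <<'E'
from tool import *
delta([.4496,-.2222,.0986],[.996,-.0935])
im=grab('wrist','w10.png');a=cv2.resize(im[190:270,280:360],(500,500),interpolation=cv2.INTER_CUBIC)
cv2.imwrite('pics/w10z.png',a)
E
```

```text
time: 7.63
eef_pos: [0.4506, -0.2229, 0.2967]
eef_rot: [0.74, 0.672, 0.0, 0.001]
force: [0.5, -0.4, -1.1]
finger_gap: 0.0228
t 7.63 tcp [ 0.4506 -0.2229  0.2967] grasp [ 0.4509 -0.2231  0.1417] F [ 0.5 -0.4 -1.1] gap 0.0228
turn deg tool [ 0.11  0.08 -0.14]
shift cm tool [ 0.07 -0.12  4.31] joints [ 0.68  0.52 -0.45  2.    0.34  0.7  -0.08]
```

View pics/w10z.png

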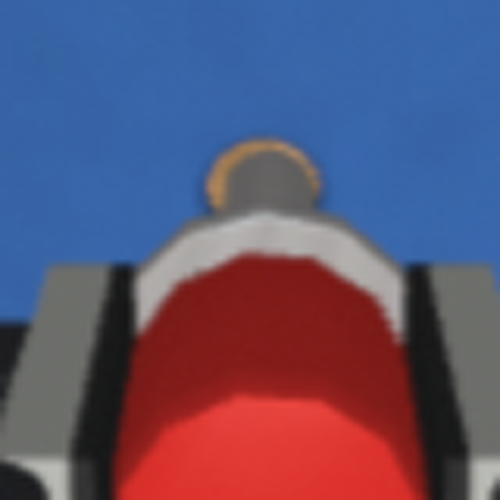

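The tip is inside the hole with no side force, showing a little more gap on the left. Continuing down.

```bash
python3 -m handwheel '[{"dx":0,"dy":-0.06,"dz":0.7,"rx":0.1,"ry":0.1,"rz":0,"hand":1},{"dx":0,"dy":0,"dz":0.8,"rx":0,"ry":0,"rz":0,"hand":1},{"dx":0,"dy":0,"dz":0.8,"rx":0,"ry":0,"rz":0,"hand":1}]' 60
python3 -c "
from tool import *
delta([.4504,-.2228,.0986],[.996,-.0935])"
```

```text
time: 7.93
eef_pos: [0.4501, -0.223, 0.272]
eef_rot: [0.74, 0.672, 0.0, 0.0]
force: [0.3, 0.2, -1.3]
finger_gap: 0.0223
t 7.93 tcp [ 0.4501 -0.223   0.272 ] grasp [ 0.4502 -0.223   0.117 ] F [ 0.3  0.2 -1.3] gap 0.0223
turn deg tool [ 0.04 -0.02 -0.15]
shift cm tool [0.03 0.03 1.84] joints [ 0.66  0.56 -0.43  2.01  0.37  0.65 -0.1 ]
```

```bash
python3 -m handwheel '[{"dx":0,"dy":0,"dz":0.7,"rx":0,"ry":0,"rz":0,"hand":1},{"dx":0,"dy":0,"dz":0.5,"rx":0,"ry":0,"rz":0,"hand":1},{"dx":0,"dy":0,"dz":0.4,"rx":0,"ry":0,"rz":0,"hand":1},{"dx":0,"dy":0,"dz":0.2,"rx":0,"ry":0,"rz":0,"hand":1},{"dx":0,"dy":0,"dz":0,"rx":0,"ry":0,"rz":0,"hand":1}]' 60
python3 -c "
from tool import *
delta([.4504,-.2228,.0986],[.996,-.0935])"
```

```text
time: 8.35
eef_pos: [0.4504, -0.2231, 0.2526]
eef_rot: [0.74, 0.672, -0.0, 0.001]
force: [-0.3, 0.5, -0.8]
finger_gap: 0.0222
t 8.35 tcp [ 0.4504 -0.2231  0.2526] grasp [ 0.4504 -0.2234  0.0976] F [-0.3  0.5 -0.8] gap 0.0222
turn deg tool [ 0.03  0.1  -0.16]
shift cm tool [ 0.03 -0.   -0.1 ] joints [ 0.65  0.59 -0.41  2.02  0.4   0.61 -0.13]
```

```bash
python3 -m handwheel '[{"dx":0,"dy":0,"dz":0.2,"rx":0,"ry":0,"rz":0,"hand":1},{"dx":0,"dy":0,"dz":0.1,"rx":0,"ry":0,"rz":0,"hand":1}]' 60
python3 - <<'E'
from tool import *
delta([.4504,-.2228,.0986],[.996,-.0935])
im=grab('wrist','w11.png');s=grab('scene','s11.png');d=grab('side','d11.png');z=lambda q:cv2.resize(q,(300,300),interpolation=cv2.INTER_CUBIC)
cv2.imwrite('pics/w11z.png',np.hstack([cv2.resize(im[180:300,260:380],(500,500),interpolation=cv2.INTER_CUBIC)[:500],cv2.resize(np.vstack([z(s[190:230,260:300]),z(d[170:210,345:385])]),(250,500))]))
E
```

```text
time: 8.52
eef_pos: [0.4509, -0.2231, 0.2514]
eef_rot: [0.74, 0.672, -0.001, 0.002]
force: [-12.2, 4.0, 39.6]
finger_gap: 0.022
t 8.52 tcp [ 0.4509 -0.2231  0.2514] grasp [ 0.4512 -0.2237  0.0964] F [-12.2   4.   39.6] gap 0.022
turn deg tool [ 0.12  0.2  -0.16]
shift cm tool [ 0.02 -0.05 -0.22] joints [ 0.64  0.59 -0.4   2.02  0.4   0.6  -0.13]
```

View pics/w11z.png

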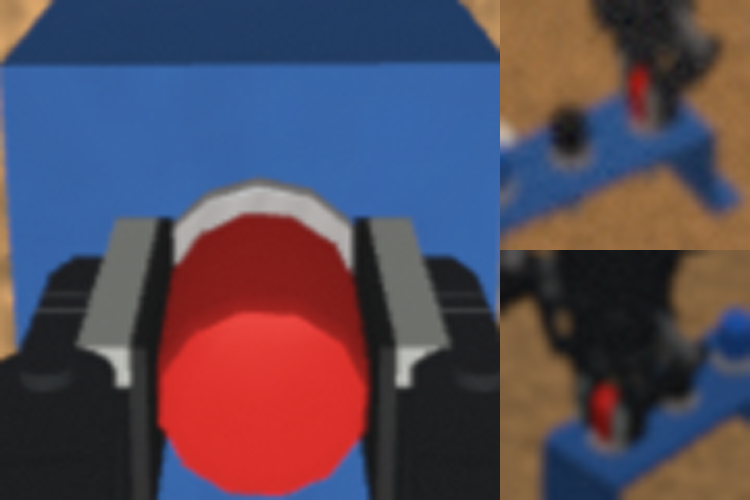

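There's 40 N of contact and the collar sits on the plate, so the pin is seated. I'll release and rise.

```bash
python3 -m handwheel '[{"dx":0,"dy":0,"dz":-0.05,"rx":0,"ry":0,"rz":0,"hand":0.6},{"dx":0,"dy":0,"dz":0,"rx":0,"ry":0,"rz":0,"hand":0.3},{"dx":0,"dy":0,"dz":0,"rx":0,"ry":0,"rz":0,"hand":0.2},{"dx":0,"dy":0,"dz":0,"rx":0,"ry":0,"rz":0,"hand":0.2},{"dx":0,"dy":0,"dz":0,"rx":0,"ry":0,"rz":0,"hand":0.2},{"dx":0,"dy":0,"dz":-2,"rx":0,"ry":0,"rz":0,"hand":0.1},{"dx":0,"dy":0,"dz":-3,"rx":0,"ry":0,"rz":0,"hand":0},{"dx":0,"dy":0,"dz":-3.5,"rx":0,"ry":0,"rz":0,"hand":0},{"dx":0,"dy":0,"dz":-3,"rx":0,"ry":0,"rz":0,"hand":0},{"dx":0,"dy":0,"dz":-2,"rx":0,"ry":0,"rz":0,"hand":0}]' 60
python3 - <<'E'
from tool import *
c=optics.get_calibration('wrist');im=grab('wrist','w12.png')
print(proj(c,[.4489,-.2261,.106]))
delta([.496,.072,.24],[-.156,.988])
s=grab('scene','s12.png');d=grab('side','d12.png')
cv2.imwrite('pics/sd12.png',np.hstack([cv2.resize(s[180:250,235:305],(400,400),interpolation=cv2.INTER_CUBIC),cv2.resize(d[150:220,340:410],(400,400),interpolation=cv2.INTER_CUBIC)]))
E
```

```text
time: 9.5
eef_pos: [0.4498, -0.2213, 0.3863]
eef_rot: [0.74, 0.673, -0.002, -0.003]
force: [-0.0, -0.5, 0.4]
finger_gap: 0.0852
(np.float64(325.91024025487303), np.float64(202.2143814717349))
t 9.55 tcp [ 0.4505 -0.2214  0.3893] grasp [ 0.4499 -0.2213  0.2343] F [ 2.2 -0.9  5.4] gap 0.0853
turn deg tool [-0.21  0.13 75.63]
shift cm tool [29.64  1.77 -0.57] joints [ 0.74  0.38 -0.51  1.91  0.24  0.91  0.02]
```

View pics/w12.png

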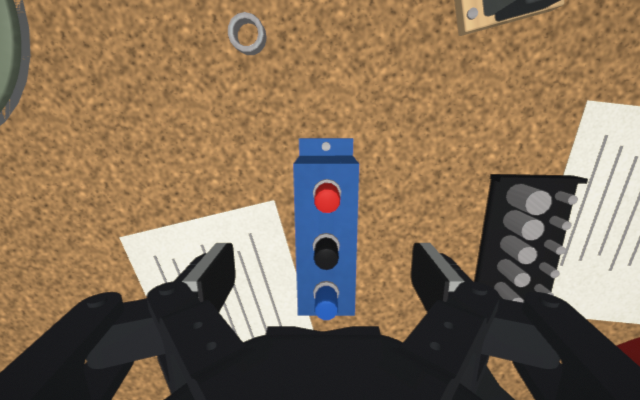

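View pics/sd12.png

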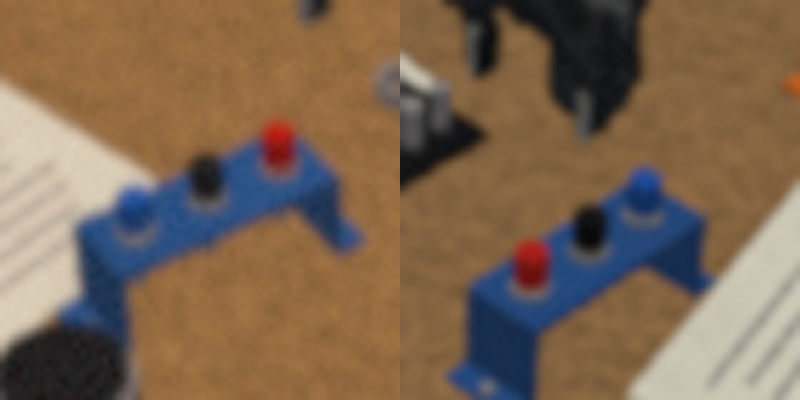

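All three views show the red pin seated level with the spares. Next, the yellow grip.

```bash
python3 -m handwheel '[{"dx":3,"dy":0.2,"dz":0,"rx":0,"ry":0,"rz":0,"hand":0},{"dx":4,"dy":0.24,"dz":0,"rx":0,"ry":0,"rz":0,"hand":0},{"dx":4,"dy":0.24,"dz":0,"rx":0,"ry":0,"rz":0,"hand":0},{"dx":4,"dy":0.24,"dz":0,"rx":0,"ry":0,"rz":0,"hand":0},{"dx":4,"dy":0.24,"dz":0,"rx":0,"ry":0,"rz":0,"hand":0},{"dx":4,"dy":0.24,"dz":0,"rx":0,"ry":0,"rz":0,"hand":0},{"dx":4,"dy":0.24,"dz":0,"rx":0,"ry":0,"rz":0,"hand":0},{"dx":2.0,"dy":0.1,"dz":0,"rx":0,"ry":0,"rz":6,"hand":0},{"dx":0,"dy":0,"dz":0,"rx":0,"ry":0,"rz":7,"hand":0},{"dx":0,"dy":0,"dz":0,"rx":0,"ry":0,"rz":7,"hand":0},{"dx":0,"dy":0,"dz":0,"rx":0,"ry":0,"rz":7,"hand":0},{"dx":0,"dy":0,"dz":0,"rx":0,"ry":0,"rz":7,"hand":0},{"dx":0,"dy":0,"dz":0,"rx":0,"ry":0,"rz":7,"hand":0},{"dx":0,"dy":0,"dz":0,"rx":0,"ry":0,"rz":7,"hand":0},{"dx":0,"dy":0,"dz":0,"rx":0,"ry":0,"rz":7,"hand":0},{"dx":0,"dy":0,"dz":0,"rx":0,"ry":0,"rz":7,"hand":0},{"dx":0,"dy":0,"dz":0,"rx":0,"ry":0,"rz":7,"hand":0},{"dx":0,"dy":0,"dz":0,"rx":0,"ry":0,"rz":6,"hand":0}]' 60
python3 -c "
from tool import *
delta([.496,.072,.24],[-.156,.988])"
```

```text
time: 11.15
eef_pos: [0.4916, 0.0782, 0.3613]
eef_rot: [0.998, 0.063, -0.018, -0.002]
force: [1.0, 0.3, 0.3]
finger_gap: 0.0854
t 11.15 tcp [0.4916 0.0782 0.3613] grasp [0.4859 0.0784 0.2064] F [1.  0.3 0.3] gap 0.0854
turn deg tool [-0.35  2.09 -1.79]
shift cm tool [ 0.23  0.65 -3.39] joints [-0.06  0.4  -0.28  1.95  0.13  0.85 -1.85]
```

```bash
python3 -m handwheel '[{"dx":0,"dy":0.6,"dz":-0.5,"rx":-0.3,"ry":2.1,"rz":-1.8,"hand":0},{"dx":0,"dy":0,"dz":0,"rx":0,"ry":0,"rz":0,"hand":0},{"dx":0,"dy":0,"dz":0,"rx":0,"ry":0,"rz":0,"hand":0}]' 60
python3 - <<'E'
from tool import *
c=optics.get_calibration('wrist');np.save('pics/w13T.npy',c['T']);im=grab('wrist','w13.png')
delta([.496,.072,.126],[-.156,.988])
print(proj(c,[.496,.072,.16]))
E
```

```text
time: 11.4
eef_pos: [0.4917, 0.0725, 0.3624]
eef_rot: [0.997, 0.075, -0.003, 0.0]
force: [-0.5, -0.8, -0.3]
finger_gap: 0.0853
t 11.45 tcp [0.4917 0.0724 0.3624] grasp [0.4909 0.0722 0.2074] F [-0.2 -0.1  0.3] gap 0.0855
turn deg tool [ 0.01  0.32 -0.38]
shift cm tool [0.46 0.1  8.14] joints [-0.05  0.39 -0.28  1.96  0.14  0.82 -1.83]
(np.float64(324.44031988927713), np.float64(218.38810313326962))
```

View pics/w13.png

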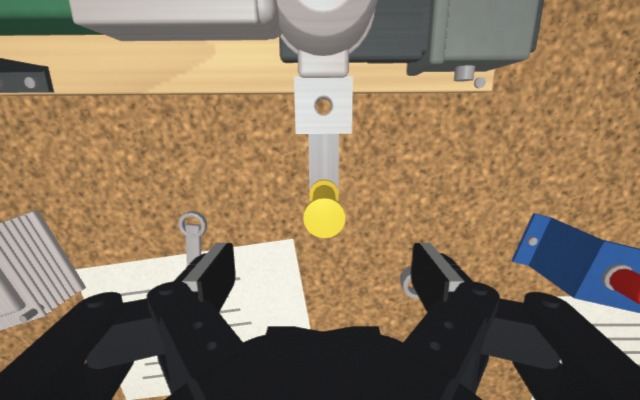

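The yellow head is at (324.5,218), exactly where predicted. I'll descend around the post.

```bash
python3 -m handwheel '[{"dx":0.46,"dy":0.1,"dz":0.5,"rx":0,"ry":0.3,"rz":-0.4,"hand":0},{"dx":0,"dy":0,"dz":2.5,"rx":0,"ry":0,"rz":0,"hand":0},{"dx":0,"dy":0,"dz":2,"rx":0,"ry":0,"rz":0,"hand":0},{"dx":0,"dy":0,"dz":1,"rx":0,"ry":0,"rz":0,"hand":0.2},{"dx":0,"dy":0,"dz":0,"rx":0,"ry":0,"rz":0,"hand":0.3}]' 80
python3 -c "
from tool import *
delta([.496,.072,.126],[-.156,.988])"
```

```text
time: 11.87
eef_pos: [0.4976, 0.0726, 0.2976]
eef_rot: [0.997, 0.08, -0.001, -0.0]
force: [-0.7, 0.1, -0.2]
finger_gap: 0.0638
t 11.87 tcp [0.4976 0.0726 0.2976] grasp [0.4973 0.0727 0.1426] F [-0.7  0.1 -0.2] gap 0.0638
turn deg tool [-0.06  0.09  0.17]
shift cm tool [-0.16  0.03  1.66] joints [-0.07  0.49 -0.26  2.    0.19  0.67 -1.86]
```

```bash
python3 -m handwheel '[{"dx":-0.1,"dy":0,"dz":0.9,"rx":0,"ry":0,"rz":0,"hand":0.3},{"dx":0,"dy":0,"dz":0.8,"rx":0,"ry":0,"rz":0,"hand":0.3},{"dx":0,"dy":0,"dz":0.0,"rx":0,"ry":0,"rz":0,"hand":0.4}]' 80
python3 - <<'E'
from tool import *
im=grab('wrist','w14.png')
delta([.496,.072,.126],[-.156,.988])
E
```

```text
time: 12.12
eef_pos: [0.4969, 0.0726, 0.2786]
eef_rot: [0.997, 0.08, -0.001, -0.001]
force: [0.6, -0.2, -0.4]
finger_gap: 0.0513
t 12.17 tcp [0.497  0.0726 0.2792] grasp [0.4965 0.0728 0.1242] F [-0.7  0.4 -0.9] gap 0.0511
turn deg tool [-0.09  0.14  0.2 ]
shift cm tool [-0.1   0.04 -0.18] joints [-0.08  0.52 -0.25  2.02  0.21  0.63 -1.87]
```

View pics/w14.png

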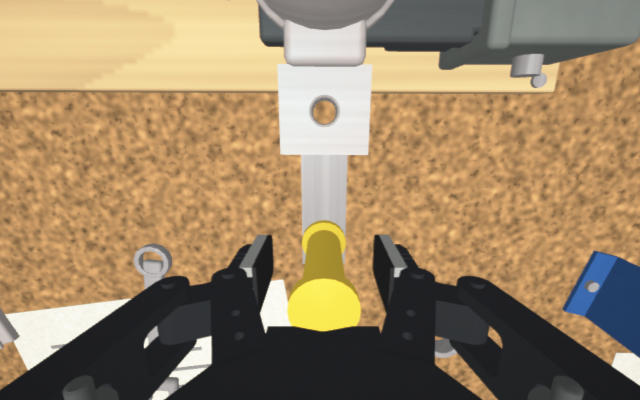

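The post is centred between the pads. I'll raise 3 mm for clearance above the bar and close.

```bash
python3 -m handwheel '[{"dx":-0.08,"dy":0,"dz":-0.25,"rx":0,"ry":0,"rz":0,"hand":0.6},{"dx":0,"dy":0,"dz":0,"rx":0,"ry":0,"rz":0,"hand":0.8},{"dx":0,"dy":0,"dz":0,"rx":0,"ry":0,"rz":0,"hand":1},{"dx":0,"dy":0,"dz":0,"rx":0,"ry":0,"rz":0,"hand":1},{"dx":0,"dy":0,"dz":0,"rx":0,"ry":0,"rz":0,"hand":1},{"dx":0,"dy":0,"dz":0,"rx":0,"ry":0,"rz":0,"hand":1}]' 100
python3 - <<'E'
from tool import *
im=grab('wrist','w15.png')
delta([.496,.072,.126],[-.156,.988])
E
```

```text
time: 12.67
eef_pos: [0.4964, 0.0723, 0.2834]
eef_rot: [0.997, 0.08, -0.0, -0.001]
force: [2.3, 0.5, -7.0]
finger_gap: 0.0187
t 12.72 tcp [0.4964 0.0723 0.2833] grasp [0.4962 0.0724 0.1283] F [ 1.8  0.1 -6.8] gap 0.0188
turn deg tool [-0.07  0.04  0.19]
shift cm tool [-0.04  0.02  0.23] joints [-0.07  0.52 -0.25  2.02  0.2   0.63 -1.87]
```

View pics/w15.png

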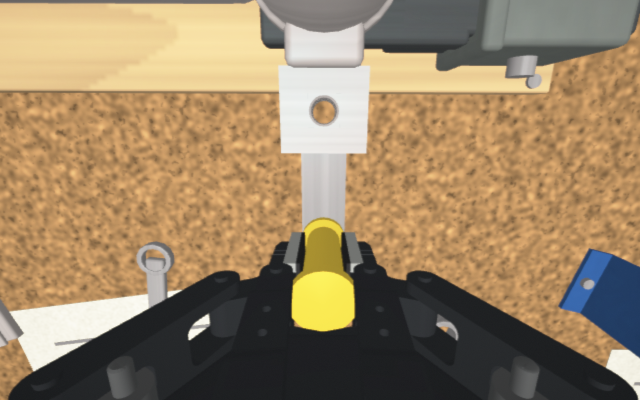

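The post is gripped (gap 18.7 mm). Now pulling the latch along tool −x.

```bash
python3 -m handwheel '[{"dx":-0.4,"dy":0,"dz":0,"rx":0,"ry":0,"rz":0,"hand":1},{"dx":-0.5,"dy":0,"dz":0,"rx":0,"ry":0,"rz":0,"hand":1},{"dx":-0.5,"dy":0,"dz":0,"rx":0,"ry":0,"rz":0,"hand":1},{"dx":-0.3,"dy":0,"dz":0,"rx":0,"ry":0,"rz":0,"hand":1}]' 100
python3 -c "
from tool import *
delta([.496,.072,.128],[-.156,.988])"
```

```text
time: 13.05
eef_pos: [0.4827, 0.0702, 0.2846]
eef_rot: [0.997, 0.08, 0.005, -0.002]
force: [11.7, 1.2, -8.8]
finger_gap: 0.0187
t 13.05 tcp [0.4827 0.0702 0.2846] grasp [0.4843 0.0708 0.1296] F [11.7  1.2 -8.8] gap 0.0187
turn deg tool [-0.16 -0.62  0.18]
shift cm tool [1.34 0.03 0.17] joints [-0.07  0.49 -0.25  2.05  0.2   0.61 -1.87]
```

```bash
python3 -m handwheel '[{"dx":-0.4,"dy":0,"dz":0,"rx":0,"ry":-0.6,"rz":0,"hand":1},{"dx":-0.1,"dy":0,"dz":0,"rx":0,"ry":0,"rz":0,"hand":1}]' 100
python3 - <<'E'
from tool import *
im=grab('wrist','w16.png')
delta([.496,.072,.128],[-.156,.988])
E
```

```text
time: 13.22
eef_pos: [0.4796, 0.0697, 0.2856]
eef_rot: [0.997, 0.08, 0.004, -0.002]
force: [11.8, 0.9, -7.8]
finger_gap: 0.0183
t 13.27 tcp [0.4799 0.0697 0.2857] grasp [0.4811 0.0705 0.1307] F [11.1  1.6 -7.1] gap 0.0186
turn deg tool [-0.21 -0.5   0.18]
shift cm tool [1.62 0.03 0.29] joints [-0.07  0.49 -0.25  2.06  0.2   0.61 -1.87]
```

View pics/w16.png

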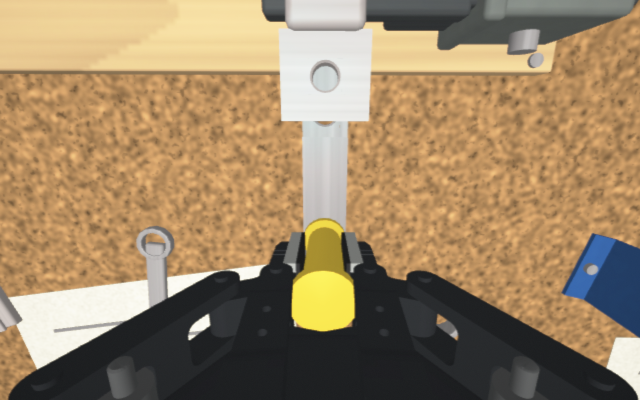

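The bar is pulled about 15 mm and its own pin hole shows at the guide's outer edge, so the keeper is clear. Lifting on the pivot arc, with a small −x bias.

```bash
python3 -m handwheel '[{"dx":-0.05,"dy":-0.25,"dz":-0.45,"rx":-0.9,"ry":0,"rz":0,"hand":1},{"dx":-0.05,"dy":-0.5,"dz":-0.9,"rx":-1.7,"ry":0,"rz":0,"hand":1},{"dx":-0.05,"dy":-0.5,"dz":-0.9,"rx":-1.7,"ry":0,"rz":0,"hand":1}]' 100
python3 -c "
from tool import *
delta([.481,.0705,.128],[-.156,.988])"
```

```text
time: 13.52
eef_pos: [0.479, 0.0831, 0.3087]
eef_rot: [0.996, 0.079, 0.012, 0.034]
force: [10.6, 5.2, -10.6]
finger_gap: 0.0185
t 13.52 tcp [0.479  0.0831 0.3087] grasp [0.4834 0.0729 0.1541] F [ 10.6   5.2 -10.6] gap 0.0185
turn deg tool [ 3.96 -1.02  0.08]
shift cm tool [-0.05  1.09  2.65] joints [-0.16  0.45 -0.21  2.05  0.26  0.67 -1.96]
```

```bash
python3 -m handwheel '[{"dx":-0.2,"dy":-0.5,"dz":-0.9,"rx":-2,"ry":-0.5,"rz":0,"hand":1},{"dx":-0.15,"dy":-0.5,"dz":-0.9,"rx":-2,"ry":-0.4,"rz":0,"hand":1},{"dx":-0.1,"dy":-0.5,"dz":-0.9,"rx":-1.8,"ry":-0.2,"rz":0,"hand":1}]' 100
python3 -c "
from tool import *
delta([.481,.0705,.128],[-.156,.988])"
```

```text
time: 13.77
eef_pos: [0.474, 0.1034, 0.3365]
eef_rot: [0.993, 0.079, 0.012, 0.084]
force: [11.7, 3.9, -8.4]
finger_gap: 0.0188
t 13.77 tcp [0.474  0.1034 0.3365] grasp [0.4796 0.0778 0.1838] F [11.7  3.9 -8.4] gap 0.0188
turn deg tool [ 9.73 -0.58  0.1 ]
shift cm tool [0.12 2.4  5.84] joints [-0.26  0.41 -0.16  2.02  0.33  0.78 -2.07]
```

```bash
python3 -m handwheel '[{"dx":-0.1,"dy":-0.45,"dz":-0.8,"rx":-2,"ry":-0.2,"rz":0,"hand":1},{"dx":-0.1,"dy":-0.25,"dz":-0.5,"rx":-1.2,"ry":-0.2,"rz":0,"hand":1},{"dx":-0.05,"dy":0,"dz":0,"rx":0,"ry":0,"rz":0,"hand":1},{"dx":-0.03,"dy":0,"dz":0,"rx":0,"ry":0,"rz":0,"hand":1}]' 100
python3 - <<'E'
from tool import *
delta([.481,.0705,.128],[-.156,.988])
im=grab('wrist','w17.png');s=grab('scene','s17.png');d=grab('side','d17.png')
delta([.481,.0705,.128],[-.156,.988])
cv2.imwrite('pics/sd17.png',np.hstack([cv2.resize(s[130:240,320:430],(400,400),interpolation=cv2.INTER_CUBIC),cv2.resize(d[160:300,190:330],(400,400),interpolation=cv2.INTER_CUBIC)]))
E
```

```text
time: 14.1
eef_pos: [0.4727, 0.1168, 0.3521]
eef_rot: [0.99, 0.081, 0.018, 0.112]
force: [12.2, -1.6, -7.8]
finger_gap: 0.0187
t 14.1 tcp [0.4727 0.1168 0.3521] grasp [0.4812 0.0829 0.2011] F [12.2 -1.6 -7.8] gap 0.0187
turn deg tool [12.98 -1.1   0.34]
shift cm tool [-0.07  3.03  7.79] joints [-0.32  0.39 -0.15  2.    0.38  0.84 -2.13]
t 14.25 tcp [0.4728 0.1165 0.3519] grasp [0.4811 0.0827 0.2009] F [12.  -0.5 -9.4] gap 0.0187
turn deg tool [12.95 -1.08  0.31]
shift cm tool [-0.06  3.01  7.76] joints [-0.32  0.39 -0.15  2.    0.38  0.84 -2.13]
```

View pics/sd17.png

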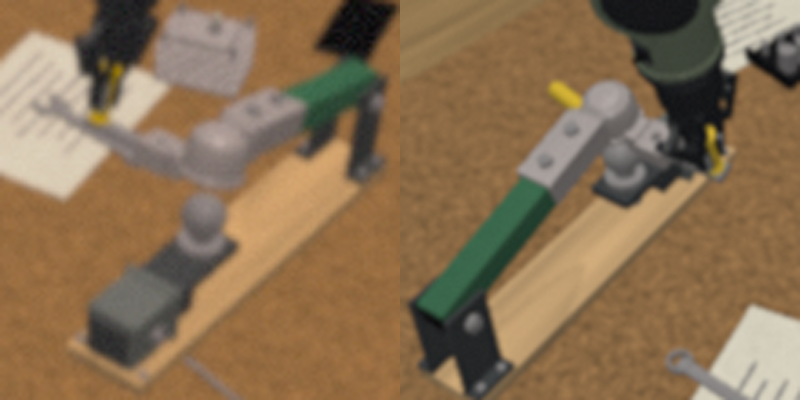

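View pics/w17.png

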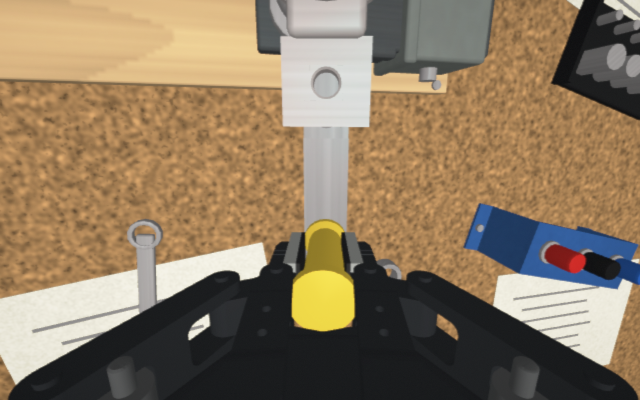

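The scene and side views show the tongue up with the dome clear of the bare ball, and the post still gripped. I'll check for drift over a short hold, then hand in.

```bash
python3 - <<'E'
from tool import *
for i in range(4):
    optics.grab_frame('side')
    o=ctrl.get_obs();print(o['time'],o['eef_pos'].round(4),o['force'].round(1),o['finger_gap'],abs(o['qvel']).max().round(4))
s=optics.grab_frame('scene')[:,:,::-1];cv2.imwrite('pics/s18.png',s)
E
```

```text
14.3 [0.4728 0.1165 0.3519] [12.  -0.8 -8.5] 0.018830516716791333 0.0023
14.35 [0.4728 0.1165 0.3518] [11.8 -0.6 -8.9] 0.018460425937031722 0.0017
14.4 [0.4728 0.1165 0.3518] [11.7 -0.6 -8.4] 0.018379518619353965 0.0022
14.45 [0.4728 0.1165 0.3518] [11.4 -0.1 -8.4] 0.01875801615684953 0.0015
```

View pics/s18.png

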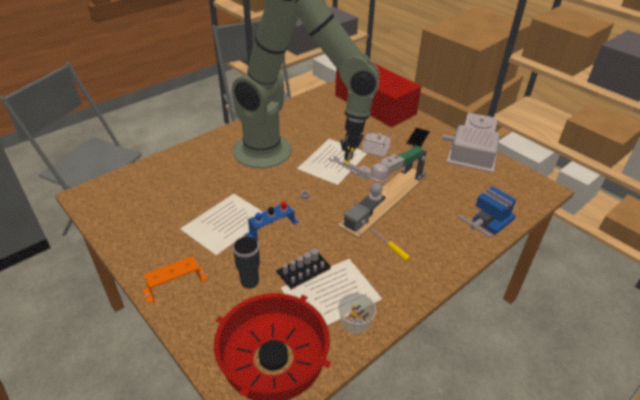

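The hold is steady. The red pin is in the rack at about (284,206), the tongue is raised, and everything else is where it was.

```bash
python3 -c "
from rig import job
print(job.close_job())"
```

```text
the job is handed in; nothing more can be done
None
```

The job is done and handed in after about 14.5 s of the 50 s allowed.

- **Pin:** I drew the red pin from the latch and pushed it into the empty hole of the blue rack. It stopped against the plate at about 40 N. After release, all three cameras showed its head level with the spare pins.
- **Latch and lift:** I gripped the yellow post, pulled the latch an estimated 12–16 mm (it is clear from 10 mm), and lifted along the pivot's arc. The grip rose about 73 mm, a lift of roughly 0.24 rad. The rim is level with the ball's top at 0.147 rad, and the pictures show the dome clear above the ball.
- **Final hold:** Over the last 0.2 s before hand-in the arm stayed still to about 0.1 mm. The post was still gripped (gap about 18.6 mm), with steady forces of about 12 N sideways and 8.5 N down.
- **Other objects:** Nothing else appeared to have moved in the last scene picture.

**Checks that disagreed:**
- The first estimate of the grip from the scene and side cameras was about 6 mm off the wrist camera's; I used the wrist's.
- Before insertion the pin sat 2–3 mm off the computed grasp point, so I corrected it by eye at the hole.
- The seating push read 39.6 N on the wrist sensor, close to the 40 N contact limit. It went through the fingers and the pin, not the gripper's body.

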